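Feed a blank under the shear guard with the push stick

ROBOT

A 7-joint arm with a two-finger parallel gripper is mounted at the origin on the work surface. World frame = base frame: x ahead of the robot, y to its left, z up, the work surface at z = 0. Lengths are in m, angles in rad, forces in N, time in s.
With the tool pointing down it reaches from about 0.35 to 0.775 m from the base axis. Payload 3.1 kg.
Tool frame: the origin (TCP) lies on the centre line of the jaws, within the pads' length; the fingertips stand 14 mm ahead of it and the grasp point (between the pads) lies 5 mm behind it (env.tip_reach is the z of the fingertips in the tool frame, in m); z points along the fingers, y is the direction in which the jaws open and shut (so a half turn about z gives the same grasp; the last joint's range is limited). The gripper opens to 85 mm and grips with 20 to 120 N. Pads are 22 mm wide; open, the fingers measure 114 mm over their backs; the gripper's body (76 mm by 85 mm) begins 54 mm behind the grasp point. The pads swing forward as they close: fully open they stand 13 mm farther back than shut.
Start: joints at [-1.238, 0.311, 0.014, 1.512, -0.004, 1.319, -0.027], TCP at [0.201, 0.512, 0.245] pointing down, gripper open.
Joint ranges: [-2.7, 2.7], [-0.3, 1.91], [-1.27, 1.3], [0.12, 2.57], [-1.44, 4.58], [0.2, 2.03], [-3.05, 3.05]. Speed limits (rad/s): [2.79, 2.79, 3.14, 3.14, 3.14, 3.14, 3.14].

INTERFACE

Orientations are given as a unit quaternion [x, y, z, w].
In Python, from station import sensors, cams, env gives the robot as it stands.
- The arm moves only by the tool drive_tool, never from a script. Its argument "commands" is a list of rows, each a list of 3 entries, a list of its own where there are three numbers: the opening, from 0 (shut) to 1 (fully open), then the shift along the tool's x, y, z in m, then the turn, a rotation vector about the tool's x, y, z in rad. In form: [[hand, [tx, ty, tz], [ax, ay, az]], ...]. A call has 1 to 8 rows; each row shifts and turns the commanded pose from where the row before left it, along the tool's axes as they then stand; what a row does not reach is not made up. A row lasts 1/10 s, in which the tool goes at most 50 mm and 8.59 degrees, less where a joint would pass 70% of its speed; a pose out of reach is approached as far as the arm can. A call with a gripper value outside its range is refused whole. The fingers move at their own pace and stop on an object; "force" is the grip in N (left out, the last holds). Time passes only in rows, so rows that do not move let the fingers close. It gives the time, the measured TCP pose, the force and the opening at its end, in the units of the state.
- sensors.sense(): the state, without advancing time (a new reading comes with each control period).
- cams.capture(name): name is "scene" or "side" or "wrist"; returns the picture (420x560x3 uint8, red, green, blue); there is no depth.
- cams.calibration(name): a dict with "vfov" (degrees; the focal length in pixels is half the picture's height over the tangent of half this angle, whatever the lens; pixels are square), "cx", "cy" (the principal point, pixels), "R" (3x3) and "t" (3): a world point X has camera coordinates R X + t; the wrist camera has in their place "hand_eye" (4x4, takes a point from camera to tool coordinates, whose origin is the TCP and whose axes are the flange's). Camera axes: x right, y down, z forward; pixel columns grow to the right and rows downward; lengths in m; the calibration is good to about 2 mm. A picture is of the moment at which its call begins: read the wrist's pose just before it. calibration takes no time and is no camera call.
- env.job_done(): hands the job in, once; it reports no verdict.
Trained networks look in the newest picture that a camera, given by its name, has taken for a name from the list of things; names that differ only in an ending like _2 or _b are one class to them, and where a whole thing is asked for, a point or a joint stands for the part that bears it (a point fixed in the world has none). Each returns a list of dicts, best first, with "p" (0 to 1); they miss things now and then, are a little off and sometimes report something else, mostly with a low value. They report only what shows in the picture. A call takes as long as a camera call. They do not tell look-alikes from the thing itself.
- cams.recognise(thing, camera): "xy" ([column, row] in pixels, amid what is visible of it).
- cams.tip_of(thing, camera): "xy" ([column, row] in pixels: a listed point, or the origin of a listed thing).
The state is a dict: "time_s": time; "joint_positions": joint angles; "dq": joint speeds; "effort": joint torques, N m; "ee_pos": TCP position; "ee_rot": TCP orientation; "contact_force": force on the tool from outside, world axes, zero at the start; "torque": the same for the moment, N m; "gripper_width": finger opening in m.
Only numpy, scipy, OpenCV 4.12 (cv2) and the standard library are available. Lean on these libraries where they do the work, as an engineer would, in place of code of your own. Each camera call takes 0.05 s, during which the arm holds its last target.

TASK

Pick up the wooden push stick by its handle and, with its flat nose behind the aluminium blank lying on the bench shear's bed, feed the blank through the low opening under the guard until it is pressed home against the buffered back stop: firmly, with about 10 N, but never more than 20 N on the stop. Touch the blank only with the stick. Then draw the stick out, leave the blank resting against the stop, lay the stick flat on the bench off the machine, let go, and leave everything else where it is.

Things in the scene. Friction and masses are not known exactly. Their poses are not given: they have to be found in the camera images.
- shear: Bench shear, fixed: steel bed, green cheeks and knife beam. Origin on the bench (z = 0), mid-width, under the guard's infeed face; +y is the feed direction, z up. Bed: flat, top 20 mm high, 170 mm wide (x), y = -260 to 200 mm. Cheeks and beam, y = 0 to 70 mm, reach 150 mm above the bench, 170 mm with the middle knob; a motor stub sticks out 60 mm at +x.
- mouth (a point): Middle of the low opening under the shear's clear guard, on the bed's top at the guard's infeed face (y = 0 of the shear). The opening is 26 mm high. Two rails 12 mm high leave a 53 mm wide channel along the feed direction from 20 mm before this point to 170 mm past it; flared lead-ins widen it to about 90 mm at 75 mm before this point.
- shoe_spot (a point): Point on the bed under the sprung hold-down shoe, 90 mm past the guard on the channel's middle line. The shoe's round underside stands 12.5 mm above the bed and gives way upward when the blank runs under it, which adds a steady drag: pushing the blank along under it takes roughly 4 to 12 N in all, before the stop is met.
- gauge: Back gauge: dark bracket across the bed's outfeed end, carrying on a clamped bar the back stop, a black rubber-faced block 44 mm wide that gives way 1 mm per 6 N and bottoms at 5 mm. Origin and axes equal shear's. The stop's face is clamped somewhere between y = 130 and 160 mm: its place is not measured, it must be felt as the force rises.
- blank: Plain aluminium bar, 50 (x) x 100 (y) x 14 (z) mm, about 0.19 kg, loose, lying flat on the shear's bed on the infeed side of the guard, its y axis roughly along the feed direction. Origin at the centre of its underside, so its ends lie at y = -50 and +50 mm.
- stick: Wooden push stick, about 0.22 kg, lying flat on the bench beside the infeed. Origin on its underside under the middle of its handle; +x points to the flat nose, z up. Blade 36 mm wide, 14 mm thick, from x = -40 mm to the nose at x = +150 mm. Upright handle on top of it: 60 mm long (x = -30 to +30 mm), 24 mm wide (y), from z = 13 to z = 59 mm; grip it across the 24 mm.
- batten: Bystander: plain wooden strip 240 x 36 x 14 mm without handle, lying on the bench. Origin centre of underside.
- offcut: Bystander: aluminium bar 50 x 150 x 14 mm, longer than the blank, lying on the bench beyond the shear. Origin centre of underside.
- tape: Bystander: grey tape measure, 60 mm, 34 mm high. Origin centre of underside.
- jar: Bystander: glass jar 56 mm across, 70 mm high, near the robot. Origin centre of underside.
- wrench: Bystander: wrench 160 mm long lying on the bench.
- driver: Bystander: screwdriver 190 mm long lying on the bench.
- cup: Bystander: white mug 76 mm across, 90 mm high. Origin centre of underside.
Mind the look-alikes: they are no part of the job. Of the things that look like the stick, the larger one is meant.

How it is judged:
On the way, in this order (a step that is already met when the one before it is completed fails the run):
1. the stick's nose pushes the blank in under the guard (y of blank in the frame of shear above -0.02 m and contact force between stick and blank above 0.3 N), for 0.1 s.
2. the stick presses the blank home: at least 4 N on the back stop, held 0.2 s (contact force between blank and gauge above 4 N and contact force between stick and blank above 2 N), for 0.2 s.
At the end, for the whole second after the job is handed in: The blank lies flat (0.06 rad) and straight (0.08 rad) in the channel, its middle over 70 mm past the guard, at rest, still bearing on the back stop (over 0.2 N); the stick lies flat on the bench (origin under 6 mm high, 0.06 rad), at rest, touching neither shear nor blank (contact force between blank and gauge above 0.2 N and y of blank in the frame of shear above 0.07 m and angle between the y axis of blank and the y axis of shear, either way round below 0.08 rad and angle between each of blank, stick's own z axis and vertical below 0.06 rad and linear speed of each of blank, stick below 0.01 m/s and height (world z) of stick below 0.006 m and contact force between stick and shear below 0.1 N and contact force between stick and blank below 0.1 N).
It fails at once if more than 20 N on the back stop (contact force between blank and gauge above 20 N).
It fails at once if the stick jams the blank with more than 35 N (contact force between stick and blank above 35 N).
It fails at once if the robot itself touches the blank (contact force between any of the arm, the fingers and blank above 0.5 N).
It fails at once if the robot strikes the shear (contact force between any of the arm, the fingers and shear above 10 N).
It fails at once if a bystander is moved by more than 20 mm (distance of any of batten, offcut, tape, jar, wrench, driver, cup from where it was at the start of the episode above 0.02 m).
It also fails if it takes over 72 s, if anything falls off the work surface, if the arm or the gripper's body presses on something with over 40 N, if the wrist force passes 120 N, or if a joint passes its speed limit or range.

## Working session

There is one attempt and no reset: what is moved stays moved. The work goes in short steps, Python scripts to look and compute and a tool call to move; the robot and the scene stay as the last step left them, time stands still between calls to the robot, and variables do not carry over. Pictures are saved under pics/ and viewed, and the job is handed in when it is done.

Besides the shell and the picture viewer there is one more tool, called after "Request:" as a command line: name --argument value ..., lists and objects as JSON in quotes. drive_tool: Moves the arm, as the interface text tells. Its arguments: {"type":"object","properties":{"commands":{"type":"array","items":{"type":"array"}},"force":{"type":"number"}},"required":["commands"]}

```bash
ls; mkdir -p pics; cat > h.py <<'E'
import numpy as np, cv2
from station import sensors, cams, env
def cap(n,f):
    im=cams.capture(n); cv2.imwrite('pics/'+f,cv2.cvtColor(im,cv2.COLOR_RGB2BGR)); return im
E
python3 - <<'E'
from h import *
np.set_printoptions(precision=4,suppress=True)
s=sensors.sense(); print(s)
for n in ["scene","side","wrist"]:
    cap(n,n+'0.png'); print(n,cams.calibration(n))
    for t in (["shear","mouth","shoe_spot","blank","stick","batten","gauge"] if n!='wrist' else ["stick","blank"]):
        print(n,t,[(np.round(d['xy']).tolist(),round(d['p'],2)) for d in cams.tip_of(t,n)][:3])
print(sensors.sense()['time_s'], env.tip_reach)
E
```

```text
pics
{'time_s': 0.0, 'joint_positions': array([-1.2377,  0.3117,  0.014 ,  1.5131, -0.0044,  1.3192, -0.0272]), 'dq': array([-0.0023,  0.0003,  0.0002,  0.002 , -0.0001,  0.0004, -0.0018]), 'effort': array([ -0.0009, -37.9913,   0.1457, -23.0586,   0.0123,   0.0134,
         0.    ]), 'ee_pos': array([0.2011, 0.5112, 0.2442]), 'ee_rot': array([ 0.1863,  0.9825, -0.0012, -0.0002]), 'contact_force': array([-0.1104, -0.9819, -0.6743]), 'torque': array([-0.0201,  0.0219,  0.027 ]), 'gripper_width': 0.08557676236202652}
scene {'vfov': 49.18229802125648, 'cx': 281.89134862602884, 'cy': 202.97849054098512, 'R': array([[-0.3642,  0.9313, -0.0091],
       [ 0.7911,  0.3042, -0.5306],
       [-0.4914, -0.2005, -0.8476]]), 't': array([ 0.2816, -0.3731,  1.4827])}
scene shear [([366.0, 234.0], 0.55), ([202.0, 167.0], 0.25)]
scene mouth []
scene shoe_spot [([400.0, 237.0], 0.73)]
scene blank [([320.0, 214.0], 0.95)]
scene stick [([202.0, 167.0], 0.76), ([150.0, 257.0], 0.56)]
scene batten [([148.0, 155.0], 0.81), ([214.0, 272.0], 0.2)]
scene gauge []
side {'vfov': 49.074981693529075, 'cx': 281.9218161622937, 'cy': 205.41969929394338, 'R': array([[-0.8979,  0.44  ,  0.0103],
       [ 0.3329,  0.6943, -0.638 ],
       [-0.2879, -0.5695, -0.7699]]), 't': array([ 0.4983, -0.0887,  1.4009])}
side shear [([321.0, 271.0], 0.76)]
side mouth [([322.0, 268.0], 0.82), ([320.0, 270.0], 0.17)]
side shoe_spot [([253.0, 150.0], 0.66)]
side blank [([297.0, 231.0], 0.72)]
side stick [([162.0, 180.0], 0.61), ([251.0, 151.0], 0.6)]
side batten [([226.0, 117.0], 0.63)]
side gauge []
wrist {'vfov': 70.09110103575141, 'cx': 279.61153771045105, 'cy': 212.86872303916726, 'hand_eye': array([[ 0.    , -0.9502, -0.3116,  0.0794],
       [ 1.    , -0.    ,  0.0001, -0.0013],
       [-0.0001, -0.3116,  0.9502, -0.1292],
       [ 0.    ,  0.    ,  0.    ,  1.    ]])}
wrist stick [([202.0, 274.0], 0.7)]
wrist blank []
0.95 0.014
```

View pics/scene0.png

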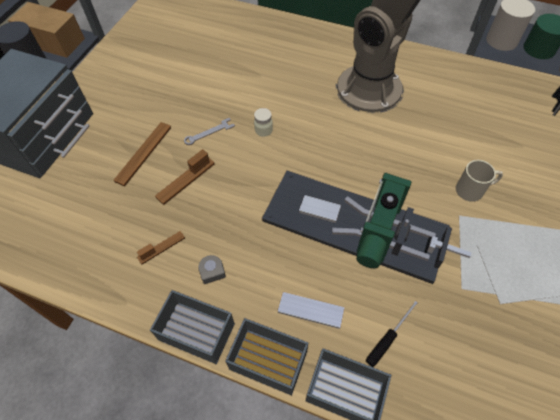

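View pics/side0.png

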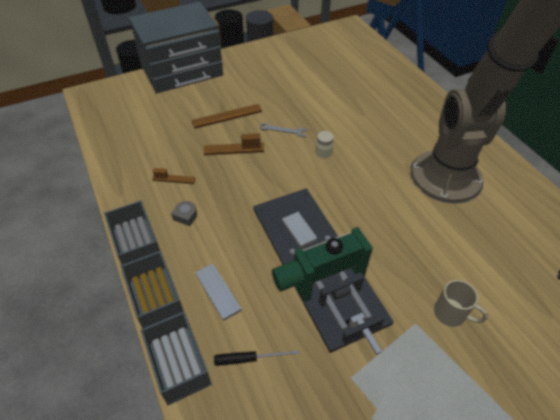

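View pics/wrist0.png

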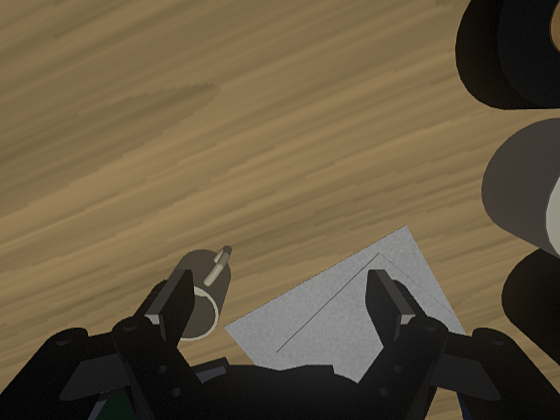

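```bash
cat >> h.py <<'E'
np.set_printoptions(precision=4,suppress=True)
def K(c): 
    f=210/np.tan(np.radians(c['vfov'])/2); return f
def campose(n,state=None):
    c=cams.calibration(n)
    if n!='wrist': return np.array(c['R']),np.array(c['t']),c
    from scipy.spatial.transform import Rotation as Ro
    s=state or sensors.sense(); T=np.eye(4);T[:3,:3]=Ro.from_quat(s['ee_rot']).as_matrix();T[:3,3]=s['ee_pos']
    M=np.linalg.inv(T@np.array(c['hand_eye'])); return M[:3,:3],M[:3,3],c
def ray(P,uv):
    R,t,c=P; f=K(c); d=np.array([(uv[0]-c['cx'])/f,(uv[1]-c['cy'])/f,1]); d=R.T@d
    return -R.T@t, d/np.linalg.norm(d)
def plane(P,uv,z):
    o,d=ray(P,uv); return o+d*(z-o[2])/d[2]
def proj(P,X):
    R,t,c=P; q=R@np.array(X)+t; f=K(c); return np.array([c['cx']+f*q[0]/q[2],c['cy']+f*q[1]/q[2]])
def tri(obs):
    A=np.zeros((3,3));b=np.zeros(3)
    for P,uv in obs:
        o,d=ray(P,uv);M=np.eye(3)-np.outer(d,d);A+=M;b+=M@o
    return np.linalg.solve(A,b)
E
python3 - <<'E'
from h import *
S=campose('scene');D=campose('side')
print('origin proj',proj(S,[0,0,0]),proj(D,[0,0,0]))
for nm,u,v in [('blank',(320,208),(299,229)),('knob',(390,200),(335,245)),('jar',(263,118),(325,138))]:
    print(nm,tri([(S,u),(D,v)]))
for n,u in [('stick h',(199,160)),('nose',(160,196)),('tail',(209,167))]: print(n,plane(S,u,0.014 if n!='stick h' else .059))
for n,u in [('h',(251,141)),('nose',(205,151)),('tail',(263,150))]: print('side',n,plane(D,u,0.014 if n!='h' else .059))
a=cv2.imread('pics/scene0.png'); cv2.imwrite('pics/sz1.png',cv2.resize(a[110:290,110:310],None,fx=4,fy=3.3,interpolation=cv2.INTER_CUBIC)[:600,:800])
cv2.imwrite('pics/sz2.png',cv2.resize(a[160:290,255:475],None,fx=3.6,fy=3.6,interpolation=cv2.INTER_CUBIC))
a=cv2.imread('pics/side0.png'); cv2.imwrite('pics/dz1.png',cv2.resize(a[100:350,190:400],None,fx=2.4*1,fy=2.4,interpolation=cv2.INTER_CUBIC))
E
```

```text
origin proj [369.0513  87.5192] [445.5582 176.2846]
blank [0.5065 0.0037 0.0299]
knob [0.5064 0.1658 0.1636]
jar [ 0.2893 -0.2479  0.061 ]
stick h [ 0.4973 -0.3515  0.059 ]
nose [ 0.6175 -0.4177  0.014 ]
tail [ 0.4812 -0.3361  0.014 ]
side h [ 0.4949 -0.3388  0.059 ]
side nose [ 0.6252 -0.4045  0.014 ]
side tail [ 0.4594 -0.3305  0.014 ]
```

View pics/sz2.png

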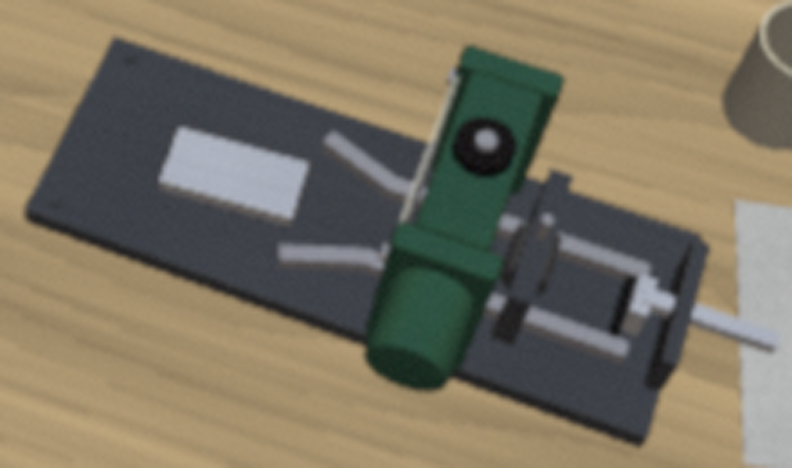

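View pics/dz1.png

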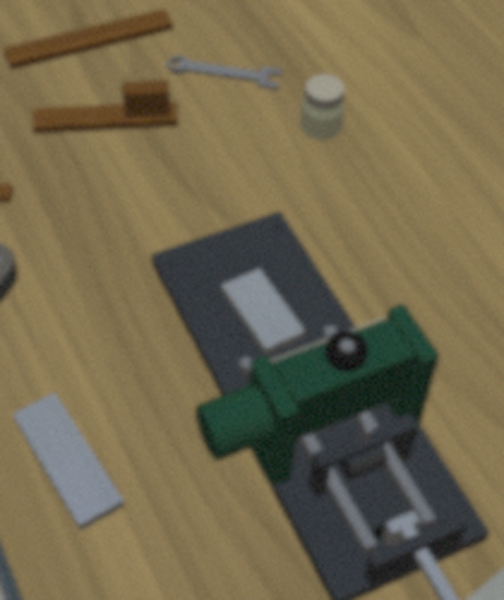

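View pics/sz1.png

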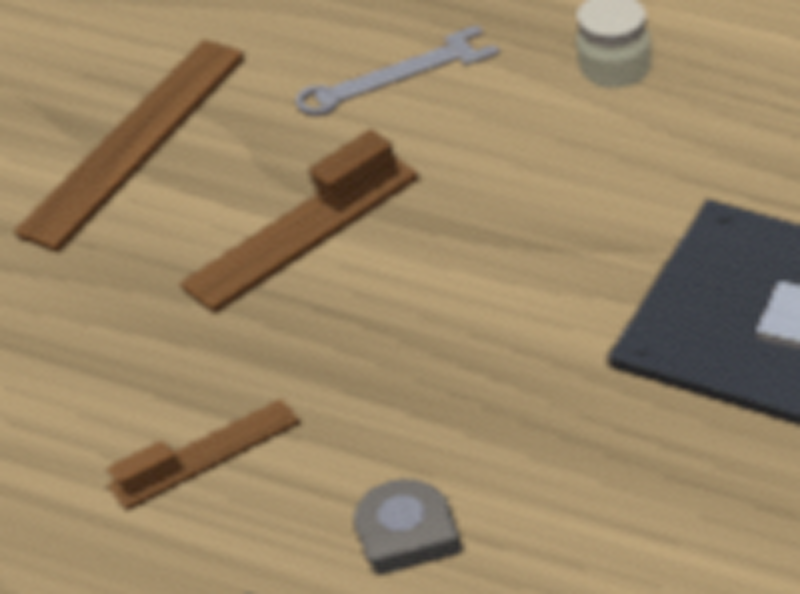

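```bash
python3 - <<'E'
from h import *
S=campose('scene');D=campose('side')
a=[(286.9,171.1),(262.5,219.2),(451.4,226.7),(433,279.4)];b=[(306.7,188.75),(253.75,207.5),(392,322),(329.6,349)]
T=[]
for u,v in zip(a,b):
    print(tri([(S,u),(D,v)]),plane(S,u,.02),plane(D,v,.02)); T.append((plane(S,u,.02)+plane(D,v,.02))/2)
T=np.array(T); mi=(T[0]+T[1])/2; mo=(T[2]+T[3])/2; print(mi,mo,np.linalg.norm(mo-mi),np.degrees(np.arctan2(*(mo-mi)[[1,0]])))
for i,j in((0,1),(2,3)):print(np.linalg.norm(T[i]-T[j]))
bl=lambda p:(255+p[0]/3.6,160+p[1]/3.6); dz=lambda p:(190+p[0]/2.4,100+p[1]/2.4); sz=lambda p:(110+p[0]/4,110+p[1]/3.3)
print('blank scene',[plane(S,bl(p),.034) for p in [(180,127),(160,183),(308,160),(293,217)]])
print('blank side',[plane(D,dz(p),.034) for p in [(262,268),(222,285),(303,328),(263,347)]])
print('stick blade scene',[plane(S,sz(p),.014) for p in [(183,287),(215,308),(418,176)]])
print('handle top scene',[plane(S,sz(p),.059) for p in [(372,131),(392,150),(311,172),(325,186)]])
print('stick blade side',[plane(D,dz(p),.014) for p in [(34,112),(34,125),(177,118)]])
print('handle top side',[plane(D,dz(p),.059) for p in [(123,83),(124,95),(168,82),(167,93)]])
E
```

```text
[ 0.4143 -0.1251  0.015 ] [ 0.4195 -0.1231  0.02  ] [ 0.415  -0.1225  0.02  ]
[ 0.581  -0.1302  0.0109] [ 0.5875 -0.127   0.02  ] [ 0.5821 -0.1245  0.02  ]
[0.4378 0.3349 0.0304] [0.4328 0.3373 0.02  ] [0.4315 0.3309 0.02  ]
[0.594  0.3229 0.018 ] [0.5945 0.3224 0.02  ] [0.595  0.3238 0.02  ]
[ 0.5011 -0.1243  0.02  ] [0.5134 0.3286 0.02  ] 0.45306322258878484 88.43501469785835
0.1675629360601842
0.16300710965980184
blank scene [array([ 0.486 , -0.0458,  0.034 ]), array([ 0.5368, -0.0429,  0.034 ]), array([0.4795, 0.0513, 0.034 ]), array([0.5293, 0.0557, 0.034 ])]
blank side [array([ 0.4799, -0.0464,  0.034 ]), array([ 0.5321, -0.044 ,  0.034 ]), array([0.4784, 0.048 , 0.034 ]), array([0.5296, 0.0514, 0.034 ])]
stick blade scene [array([ 0.6244, -0.4269,  0.014 ]), array([ 0.6346, -0.3965,  0.014 ]), array([ 0.4639, -0.3272,  0.014 ])]
handle top scene [array([ 0.461 , -0.3574,  0.059 ]), array([ 0.4743, -0.3354,  0.059 ]), array([ 0.5148, -0.377 ,  0.059 ]), array([ 0.5243, -0.3614,  0.059 ])]
stick blade side [array([ 0.6208, -0.4243,  0.014 ]), array([ 0.6292, -0.4011,  0.014 ]), array([ 0.4557, -0.333 ,  0.014 ])]
handle top side [array([ 0.5104, -0.3786,  0.059 ]), array([ 0.5181, -0.357 ,  0.059 ]), array([ 0.4572, -0.3554,  0.059 ]), array([ 0.467 , -0.3368,  0.059 ])]
```

```bash
cat >> h.py <<'E'
from scipy.spatial.transform import Rotation as Ro
def plan(p,yaw_deg,vmax=.048,wmax=.14,nmin=1):
    """rows to take current TCP to p with tool pointing straight down, tool-x azimuth yaw_deg"""
    s=sensors.sense(); R0=Ro.from_quat(s['ee_rot']); p0=np.array(s['ee_pos']); p=np.array(p,float)
    y=np.radians(yaw_deg); x=np.array([np.cos(y),np.sin(y),0]); z=np.array([0,0,-1.]); 
    R1=Ro.from_matrix(np.array([x,np.cross(z,x),z]).T)
    rv=(R0.inv()*R1).as_rotvec(); n=int(max(nmin,np.ceil(np.linalg.norm(p-p0)/vmax),np.ceil(np.linalg.norm(rv)/wmax)))
    R=R0; print('rotvec',rv,'n',n,'from',p0,'xaz',np.degrees(np.arctan2(*R0.as_matrix()[[1,0],0])))
    out=[]
    for i in range(n):
        d=R.inv().apply((p-p0)/n); out.append([[round(float(v),4) for v in d],[round(float(v),3) for v in rv/n]]); R=R*Ro.from_rotvec(rv/n)
    for o in out: print(o)
E
python3 - <<'E'
from h import *
plan([.491,-.357,.2],-22.5)
S=campose('scene')
for n,u,z in [('wrench',(190,140),0),('wrench',(231,124),0),('tape',(211,268),.03),('bat',(120,180),.01),('bat',(168,126),0.01),('small',(180,236),.01)]: print(n,plane(S,u,z))
E
```

```text
rotvec [-0.      0.     -3.1236] n 23 from [0.2013 0.5118 0.2453] xaz 158.53116065075216
[[-0.0255, -0.0305, 0.002], [-0.0, 0.0, -0.136]]
[[-0.0212, -0.0337, 0.002], [-0.0, 0.0, -0.136]]
[[-0.0164, -0.0363, 0.002], [-0.0, 0.0, -0.136]]
[[-0.0114, -0.0382, 0.002], [-0.0, 0.0, -0.136]]
[[-0.0061, -0.0394, 0.002], [-0.0, 0.0, -0.136]]
[[-0.0007, -0.0398, 0.002], [-0.0, 0.0, -0.136]]
[[0.0047, -0.0395, 0.002], [-0.0, 0.0, -0.136]]
[[0.01, -0.0385, 0.002], [-0.0, 0.0, -0.136]]
[[0.0151, -0.0368, 0.002], [-0.0, 0.0, -0.136]]
[[0.02, -0.0344, 0.002], [-0.0, 0.0, -0.136]]
[[0.0245, -0.0314, 0.002], [-0.0, 0.0, -0.136]]
[[0.0285, -0.0278, 0.002], [-0.0, 0.0, -0.136]]
[[0.032, -0.0237, 0.002], [-0.0, 0.0, -0.136]]
[[0.0349, -0.0192, 0.002], [-0.0, 0.0, -0.136]]
[[0.0372, -0.0143, 0.002], [-0.0, 0.0, -0.136]]
[[0.0388, -0.0091, 0.002], [-0.0, 0.0, -0.136]]
[[0.0396, -0.0038, 0.002], [-0.0, 0.0, -0.136]]
[[0.0398, 0.0016, 0.002], [-0.0, 0.0, -0.136]]
[[0.0392, 0.007, 0.002], [-0.0, 0.0, -0.136]]
[[0.0379, 0.0123, 0.002], [-0.0, 0.0, -0.136]]
[[0.0359, 0.0173, 0.002], [-0.0, 0.0, -0.136]]
[[0.0332, 0.022, 0.002], [-0.0, 0.0, -0.136]]
[[0.0299, 0.0263, 0.002], [-0.0, 0.0, -0.136]]
wrench [ 0.4026 -0.4402  0.    ]
wrench [ 0.3012 -0.352   0.    ]
tape [ 0.7647 -0.1887  0.03  ]
bat [ 0.6089 -0.5512  0.01  ]
bat [ 0.3844 -0.5225  0.01  ]
small [ 0.7057 -0.31    0.01  ]
```

```bash
sed -i 's/def plan(p,yaw_deg,vmax=.048,wmax=.14,nmin=1):/def plan(p,yaw_deg,vmax=.048,wmax=.14,nmin=1,flip=False):/; s/^    rv=(R0.inv()\*R1).as_rotvec();/    rv=(R0.inv()*R1).as_rotvec(); rv=rv-2*np.pi*rv\/np.linalg.norm(rv) if flip else rv;/' h.py
python3 - <<'E'
from h import *
plan([.491,-.357,.2],-22.5,flip=True)
E
```

```text
rotvec [ 0.     -0.      3.1596] n 23 from [0.2013 0.5118 0.2453] xaz 158.53116065075216
[[-0.0255, -0.0305, 0.002], [0.0, -0.0, 0.137]]
[[-0.0295, -0.0268, 0.002], [0.0, -0.0, 0.137]]
[[-0.0329, -0.0225, 0.002], [0.0, -0.0, 0.137]]
[[-0.0356, -0.0178, 0.002], [0.0, -0.0, 0.137]]
[[-0.0377, -0.0127, 0.002], [0.0, -0.0, 0.137]]
[[-0.0391, -0.0074, 0.002], [0.0, -0.0, 0.137]]
[[-0.0398, -0.002, 0.002], [0.0, -0.0, 0.137]]
[[-0.0397, 0.0035, 0.002], [0.0, -0.0, 0.137]]
[[-0.0388, 0.0089, 0.002], [0.0, -0.0, 0.137]]
[[-0.0372, 0.0141, 0.002], [0.0, -0.0, 0.137]]
[[-0.035, 0.0191, 0.002], [0.0, -0.0, 0.137]]
[[-0.032, 0.0237, 0.002], [0.0, -0.0, 0.137]]
[[-0.0285, 0.0278, 0.002], [0.0, -0.0, 0.137]]
[[-0.0244, 0.0315, 0.002], [0.0, -0.0, 0.137]]
[[-0.0198, 0.0345, 0.002], [0.0, -0.0, 0.137]]
[[-0.0149, 0.0369, 0.002], [0.0, -0.0, 0.137]]
[[-0.0097, 0.0386, 0.002], [0.0, -0.0, 0.137]]
[[-0.0044, 0.0396, 0.002], [0.0, -0.0, 0.137]]
[[0.0011, 0.0398, 0.002], [0.0, -0.0, 0.137]]
[[0.0065, 0.0393, 0.002], [0.0, -0.0, 0.137]]
[[0.0119, 0.038, 0.002], [0.0, -0.0, 0.137]]
[[0.017, 0.036, 0.002], [0.0, -0.0, 0.137]]
[[0.0217, 0.0334, 0.002], [0.0, -0.0, 0.137]]
```

Request:
drive_tool --commands '[[1,[-0.025,-0.03,0],[0,0,0.137]],[1,[-0.03,-0.027,0],[0,0,0.137]],[1,[-0.033,-0.022,0],[0,0,0.137]],[1,[-0.036,-0.018,0],[0,0,0.137]],[1,[-0.038,-0.013,0],[0,0,0.137]],[1,[-0.039,-0.007,0],[0,0,0.137]],[1,[-0.04,-0.002,0],[0,0,0.137]],[1,[-0.04,0.003,0],[0,0,0.137]]]'

```text
time_s: 1.75
ee_pos: [0.3033, 0.2076, 0.2456]
ee_rot: [0.673, 0.74, 0.001, -0.0]
contact_force: [0.1, -0.1, 0.5]
gripper_width: 0.0853
```

Request:
drive_tool --commands '[[1,[-0.039,0.009,0.002],[0,0,0.137]],[1,[-0.037,0.014,0.002],[0,0,0.137]],[1,[-0.035,0.019,0.002],[0,0,0.137]],[1,[-0.032,0.024,0.002],[0,0,0.137]],[1,[-0.028,0.028,0.002],[0,0,0.137]],[1,[-0.024,0.031,0.002],[0,0,0.137]],[1,[-0.02,0.034,0.002],[0,0,0.137]],[1,[-0.015,0.037,0.002],[0,0,0.137]]]'

```text
time_s: 2.55
ee_pos: [0.4052, -0.093, 0.2296]
ee_rot: [0.96, 0.281, 0.001, -0.0]
contact_force: [1.8, -0.1, 0.3]
gripper_width: 0.0855
```

```bash
python3 - <<'E'
from h import *
print(sensors.sense()['joint_positions'])
plan([.491,-.357,.2],-22.5)
E
```

```text
[-0.5436  0.035   0.7585  1.8925 -0.0269  1.2224 -0.7773]
rotvec [-0.0007 -0.0017  0.9624] n 7 from [ 0.4052 -0.093   0.2296] xaz 32.63864339745135
[[-0.01, 0.0384, 0.0042], [-0.0, -0.0, 0.137]]
[[-0.0047, 0.0394, 0.0042], [-0.0, -0.0, 0.137]]
[[0.0008, 0.0396, 0.0042], [-0.0, -0.0, 0.137]]
[[0.0062, 0.0392, 0.0042], [-0.0, -0.0, 0.137]]
[[0.0115, 0.0379, 0.0042], [-0.0, -0.0, 0.137]]
[[0.0166, 0.036, 0.0042], [-0.0, -0.0, 0.137]]
[[0.0214, 0.0334, 0.0042], [-0.0, -0.0, 0.137]]
```

```bash
python3 - <<'E'
from h import *
cap('wrist','w1.png')
E
```

Request:
drive_tool --commands '[[1,[-0.01,0.038,0.004],[0,0,0.137]],[1,[-0.005,0.039,0.004],[0,0,0.137]],[1,[0.001,0.04,0.004],[0,0,0.137]],[1,[0.006,0.039,0.004],[0,0,0.137]],[1,[0.011,0.038,0.004],[0,0,0.137]],[1,[0.017,0.036,0.004],[0,0,0.137]],[1,[0.021,0.033,0.004],[0,0,0.137]],[1,[0,0,0],[0,0,0]]]'

```text
time_s: 3.4
ee_pos: [0.4902, -0.3595, 0.1994]
ee_rot: [0.981, -0.194, -0.002, 0.003]
contact_force: [-0.2, -0.2, -0.7]
gripper_width: 0.0855
```

```bash
python3 - <<'E'
from h import *
s=sensors.sense();print(s['joint_positions'],s['ee_pos'])
cap('wrist','w2.png')
P=campose('wrist',s)
for t in ['stick']:
  print(cams.tip_of(t,'wrist'),cams.recognise(t,'wrist'))
plan([.491,-.357,.2],-22.5)
E
```

```text
[ 0.005   0.6017  0.9585  1.4412 -0.4876  1.3514 -0.9772] [ 0.4902 -0.3595  0.1994]
[{'xy': [284.0, 188.9], 'p': 0.84}] [{'xy': [143.2, 4.7], 'p': 0.75}, {'xy': [281.1, 129.9], 'p': 0.63}]
rotvec [-0.0009  0.001   0.0099] n 1 from [ 0.4916 -0.3535  0.201 ] xaz -21.93060616905557
[[0.0008, 0.0035, 0.001], [-0.001, 0.001, 0.01]]
```

View pics/w1.png

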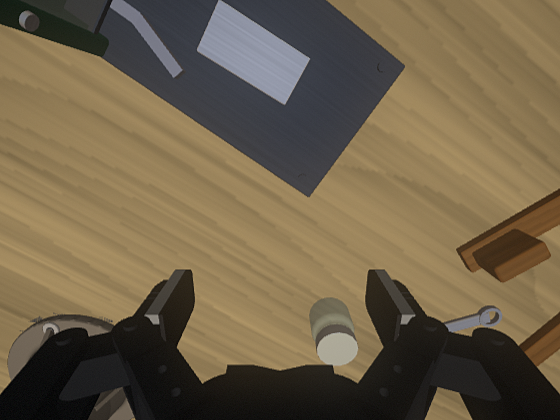

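View pics/w2.png

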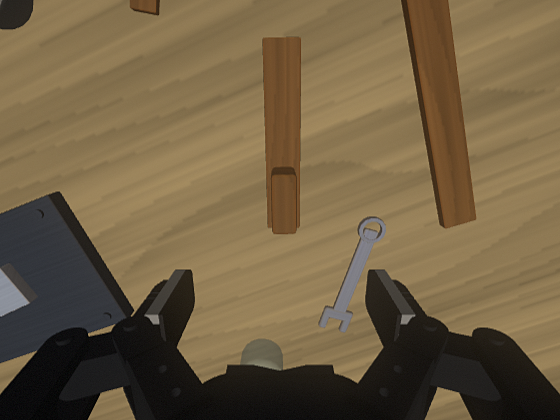

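```bash
python3 - <<'E'
from h import *
s=sensors.sense();print(s['ee_pos'],s['dq'])
im=cap('wrist','w3.png')
print(sensors.sense()['ee_pos'])
a=cv2.imread('pics/w3.png'); cv2.imwrite('pics/w3z.png',cv2.resize(a[20:250,220:350],None,fx=2.6,fy=2.6,interpolation=cv2.INTER_CUBIC))
E
```

```text
[ 0.4916 -0.3535  0.201 ] [-0.0258 -0.0277 -0.009   0.0119 -0.0008 -0.0018 -0.0005]
[ 0.4919 -0.3528  0.2013]
```

View pics/w3z.png

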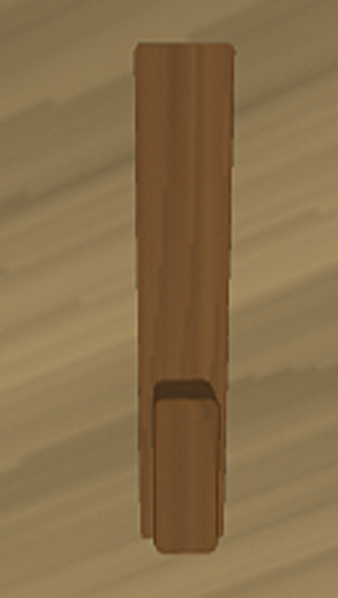

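```bash
python3 - <<'E'
from h import *
s=sensors.sense(); s0=dict(s); s0['ee_pos']=np.array([ 0.4916,-0.3535,0.201 ])
P=campose('wrist',s0); z=lambda p:(220+p[0]/2.6,20+p[1]/2.6)
T=lambda p,h:plane(P,z(p),h)
n=(T((135,43),.014)+T((235,43),.014))/2; t=(T((141,537),.014)+T((224,535),.014))/2
hf=(T((154,403),.059)+T((218,403),.059))/2; hr=(T((155,552),.059)+T((217,551),.059))/2
print('nose',n,'tail',t,np.linalg.norm(n-t),np.linalg.norm(T((135,43),.014)-T((235,43),.014)))
print('h',hf,hr,np.linalg.norm(hf-hr),np.linalg.norm(T((154,403),.059)-T((218,403),.059)))
az=lambda v:np.degrees(np.arctan2(v[1],v[0]))
print(az(n-t),az(hf-hr)); u=(n-t)/np.linalg.norm(n-t)
print('origin',n-.15*u,t+.04*u,(hf+hr)/2)
# height from scene + wrist
S=campose('scene');D=campose('side')
sz=lambda p:(110+p[0]/4,110+p[1]/3.3);dz=lambda p:(190+p[0]/2.4,100+p[1]/2.4)
print('tri handle top corners',tri([(P,z((154,552))),(S,sz((372,131))),]),tri([(P,z((154,403))),(S,sz((325,186))),]),tri([(P,z((154,403))),(D,dz((124,95))),]))
print('nose',tri([(P,z((135,43))),(S,sz((215,308)))]),tri([(P,z((235,43))),(S,sz((183,287)))]))
E
```

```text
nose [ 0.6262 -0.4202  0.014 ] tail [ 0.4508 -0.351   0.014 ] 0.18859058355372235 0.03582066155490496
h [ 0.5133 -0.3751  0.059 ] [ 0.4609 -0.3548  0.059 ] 0.05618460480030133 0.022522627499819592
-21.522694075742848 -21.17070306912449
origin [ 0.4867 -0.3651  0.014 ] [ 0.488  -0.3656  0.014 ] [ 0.4871 -0.3649  0.059 ]
tri handle top corners [ 0.4735 -0.347   0.0793] [ 0.5174 -0.365   0.0502] [ 0.5159 -0.364   0.0522]
nose [ 0.6328 -0.4019  0.0077] [ 0.62   -0.4362  0.0023]
```

```bash
python3 - <<'E'
from h import *
plan([.488,-.363,.1],-21.4,nmin=6)
E
```

```text
rotvec [-0.0016  0.0002 -0.0084] n 6 from [ 0.4919 -0.3528  0.2013] xaz -21.87908141826397
[[0.0, 0.0018, 0.0169], [-0.0, 0.0, -0.001]]
[[0.0, 0.0018, 0.0169], [-0.0, 0.0, -0.001]]
[[0.0, 0.0018, 0.0169], [-0.0, 0.0, -0.001]]
[[0.0, 0.0018, 0.0169], [-0.0, 0.0, -0.001]]
[[0.0, 0.0018, 0.0169], [-0.0, 0.0, -0.001]]
[[0.0, 0.0018, 0.0169], [-0.0, 0.0, -0.001]]
```

Request:
drive_tool --commands '[[1,[0,0.002,0.017],[0,0,-0.002]],[1,[0,0.002,0.017],[0,0,-0.002]],[1,[0,0.002,0.017],[0,0,-0.002]],[1,[0,0.002,0.017],[0,0,-0.001]],[1,[0,0.002,0.017],[0,0,0]],[1,[0,0,0.015],[0,0,0]],[1,[0,0,0],[0,0,0]],[1,[0,0,0],[0,0,0]]]'

```text
time_s: 4.4
ee_pos: [0.4883, -0.3626, 0.1017]
ee_rot: [0.982, -0.187, 0.0, -0.0]
contact_force: [0.0, -0.9, -0.3]
gripper_width: 0.0852
```

```bash
python3 - <<'E'
from h import *
s=sensors.sense();print(s['ee_pos'],s['dq'])
im=cap('wrist','w4.png')
s=sensors.sense();print(s['ee_pos'],s['dq'],cams.tip_of('stick','wrist'))
a=cv2.imread('pics/w4.png'); cv2.imwrite('pics/w4z.png',cv2.resize(a[0:330,190:370],None,fx=1.8,fy=1.8,interpolation=cv2.INTER_CUBIC))
E
```

```text
[ 0.4883 -0.3626  0.1017] [ 0.006  -0.0092  0.0167 -0.0225  0.0036 -0.0035 -0.0003]
[ 0.4885 -0.3633  0.1023] [ 0.0051 -0.0039  0.0092 -0.0112  0.0008 -0.0004  0.0023] []
```

View pics/w4.png

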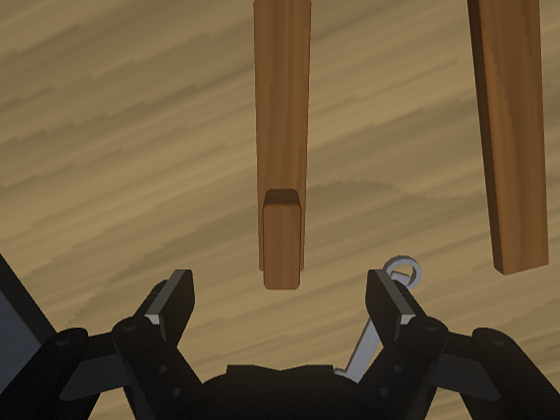

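```bash
python3 - <<'E'
from h import *
s=dict(sensors.sense()); s['ee_pos']=np.array([ 0.4883,-0.3626,0.1017])
P=campose('wrist',s)
a=plane(P,(282,205),.059);b=plane(P,(282,288.5),.059);print(a,b,(a+b)/2,np.linalg.norm(a-b))
m=lambda r:0
print('blade tail',plane(P,(282,270),.014), 'w',np.linalg.norm(plane(P,(263,215),.059)-plane(P,(301,215),.059)))
d=plane(P,(282.5,2),.014)-plane(P,(282.5,268),.014);print(np.degrees(np.arctan2(d[1],d[0])))
# triangulate handle top rear/front w3 vs w4
s3=dict(s);s3['ee_pos']=np.array([ 0.4916,-0.3535,0.201 ]);P3=campose('wrist',s3)
print(tri([(P,(282,288.5)),(P3,(220+186/2.6,20+551.5/2.6))]),tri([(P,(282,205)),(P3,(220+186/2.6,20+403/2.6))]))
plan([.488,-.365,.036],-21.4,nmin=5)
E
```

```text
[ 0.5145 -0.3759  0.059 ] [ 0.4611 -0.3549  0.059 ] [ 0.4878 -0.3654  0.059 ] 0.057310069251187916
blade tail [ 0.4507 -0.3512  0.014 ] w 0.023013393220556663
-21.390372076208354
[ 0.4615 -0.3552  0.0597] [ 0.5117 -0.3749  0.0493]
rotvec [ 0.0003 -0.0021 -0.0028] n 5 from [ 0.4885 -0.3637  0.1025] xaz -21.561608707938163
[[-0.0, 0.0003, 0.0133], [0.0, -0.0, -0.001]]
[[-0.0, 0.0003, 0.0133], [0.0, -0.0, -0.001]]
[[-0.0, 0.0003, 0.0133], [0.0, -0.0, -0.001]]
[[-0.0, 0.0003, 0.0133], [0.0, -0.0, -0.001]]
[[-0.0, 0.0003, 0.0133], [0.0, -0.0, -0.001]]
```

Request:
drive_tool --commands '[[1,[0,0.001,0.013],[0,-0.001,-0.003]],[1,[0,0,0.013],[0,-0.001,0]],[1,[0,0,0.013],[0,0,0]],[1,[0,0,0.013],[0,0,0]],[1,[0,0,0.013],[0,0,0]],[1,[0,0,0],[0,0,0]],[1,[0,0,0],[0,0,0]]]' --force 90

```text
time_s: 5.2
ee_pos: [0.4871, -0.3644, 0.0358]
ee_rot: [0.983, -0.186, -0.001, -0.0]
contact_force: [-0.3, -0.2, 1.3]
gripper_width: 0.0854
```

Request:
drive_tool --commands '[[0,[0,0,0],[0,0,0]],[0,[0,0,0],[0,0,0]],[0,[0,0,0],[0,0,0]],[0,[0,0,0],[0,0,0]],[0,[0,0,0],[0,0,0]],[0,[0,0,0],[0,0,0]]]'

```text
time_s: 5.8
ee_pos: [0.4877, -0.3647, 0.0369]
ee_rot: [0.983, -0.186, -0.0, -0.0]
contact_force: [0.5, 0.8, 1.3]
gripper_width: 0.0228
```

```bash
python3 - <<'E'
from h import *
s=sensors.sense();print(s)
E
```

```text
{'time_s': 5.8, 'joint_positions': array([ 0.0746,  0.7603,  0.8406,  1.6162, -0.6299,  1.057 , -0.8451]), 'dq': array([ 0.0009, -0.0006, -0.002 , -0.0007, -0.0005,  0.0008,  0.001 ]), 'effort': array([  0.2241, -42.8729,  11.896 , -16.0277,   0.023 ,  -0.1019,
        -0.0066]), 'ee_pos': array([ 0.4877, -0.3647,  0.0369]), 'ee_rot': array([ 0.9826, -0.1859, -0.0005, -0.    ]), 'contact_force': array([0.4586, 0.8281, 1.3476]), 'torque': array([ 0.0303,  0.0357, -0.0057]), 'gripper_width': 0.02283965090882271}
```

Request:
drive_tool --commands '[[0,[0,0,-0.01],[0,0,0]],[0,[0,0,-0.025],[0,0,0]],[0,[0,0,-0.03],[0,0,0]],[0,[0,0,-0.03],[0,0,0]],[0,[0,0,-0.03],[0,0,0]],[0,[0,0,-0.03],[0,0,0]],[0,[0,0,-0.01],[0,0,0]]]'

```text
time_s: 6.5
ee_pos: [0.4882, -0.366, 0.2047]
ee_rot: [0.983, -0.186, 0.001, 0.001]
contact_force: [0.1, -1.0, -2.3]
gripper_width: 0.0229
```

```bash
python3 - <<'E'
from h import *
plan([.503,-.25,.2],88.4)
E
```

```text
rotvec [ 0.004  -0.0002 -1.9173] n 14 from [ 0.4882 -0.366   0.2047] xaz -21.454490326121313
[[-0.002, -0.0081, 0.0003], [0.0, -0.0, -0.137]]
[[-0.0009, -0.0083, 0.0003], [0.0, -0.0, -0.137]]
[[0.0002, -0.0084, 0.0003], [0.0, -0.0, -0.137]]
[[0.0014, -0.0082, 0.0003], [0.0, -0.0, -0.137]]
[[0.0025, -0.008, 0.0003], [0.0, -0.0, -0.137]]
[[0.0035, -0.0076, 0.0003], [0.0, -0.0, -0.137]]
[[0.0045, -0.007, 0.0003], [0.0, -0.0, -0.137]]
[[0.0055, -0.0063, 0.0003], [0.0, -0.0, -0.137]]
[[0.0063, -0.0055, 0.0003], [0.0, -0.0, -0.137]]
[[0.007, -0.0046, 0.0003], [0.0, -0.0, -0.137]]
[[0.0075, -0.0036, 0.0003], [0.0, -0.0, -0.137]]
[[0.0079, -0.0026, 0.0003], [0.0, -0.0, -0.137]]
[[0.0082, -0.0015, 0.0003], [0.0, -0.0, -0.137]]
[[0.0083, -0.0003, 0.0003], [0.0, -0.0, -0.137]]
```

Request:
drive_tool --commands '[[0,[-0.002,-0.008,0],[0,0,-0.13]],[0,[-0.001,-0.008,0],[0,0,-0.137]],[0,[0,-0.008,0],[0,0,-0.137]],[0,[0.001,-0.008,0],[0,0,-0.137]],[0,[0.002,-0.008,0],[0,0,-0.137]],[0,[0.004,-0.008,0],[0,0,-0.137]],[0,[0.005,-0.007,0],[0,0,-0.137]],[0,[0.005,-0.006,0],[0,0,-0.137]]]'

```text
time_s: 7.3
ee_pos: [0.495, -0.298, 0.1999]
ee_rot: [0.936, 0.353, -0.002, -0.002]
contact_force: [0.4, 0.8, -1.2]
gripper_width: 0.0232
```

Request:
drive_tool --commands '[[0,[0.006,-0.005,0],[0,0,-0.137]],[0,[0.007,-0.005,0],[0,0,-0.137]],[0,[0.008,-0.004,0],[0,0,-0.137]],[0,[0.008,-0.002,0],[0,0,-0.137]],[0,[0.008,-0.001,0],[0,0,-0.137]],[0,[0.008,0,0],[0,0,-0.13]],[0,[0,0,0],[0,0,0]],[0,[0,0,0],[0,0,0]]]'

```text
time_s: 8.1
ee_pos: [0.5028, -0.2501, 0.2005]
ee_rot: [0.722, 0.692, -0.001, -0.002]
contact_force: [0.3, -1.2, -2.4]
gripper_width: 0.0228
```

```bash
python3 - <<'E'
from h import *
s=sensors.sense();print(s['ee_pos'],s['ee_rot'],s['dq'],s['joint_positions'])
im=cap('wrist','w5.png')
s=sensors.sense();print(s['ee_pos'])
for t in ('shear','mouth','blank','shoe_spot'): print(t,cams.tip_of(t,'wrist'))
plan([.503,-.25,.2],88.4)
E
```

```text
[ 0.5028 -0.2501  0.2005] [ 0.7224  0.6915 -0.0009 -0.0016] [ 0.0048  0.0005  0.0209 -0.0097  0.0045  0.0013  0.0034] [ 0.0426  0.3935  0.5321  1.5645 -0.206   1.2436  0.5647]
[ 0.5027 -0.2506  0.2007]
shear []
mouth []
blank [{'xy': [90.5, 199.0], 'p': 0.21}]
shoe_spot []
rotvec [-0.0022 -0.0003 -0.0149] n 1 from [ 0.5031 -0.2506  0.2012] xaz 87.54870542922663
[[0.0006, -0.0002, 0.0012], [-0.002, -0.0, -0.015]]
```

View pics/w5.png

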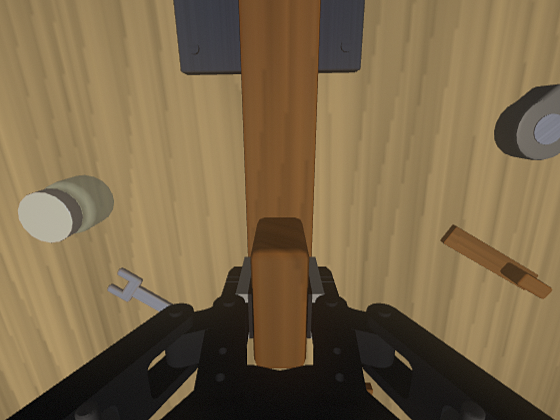

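Request:
drive_tool --commands '[[0,[0.02,0,-0.01],[0,0,-0.015]],[0,[0.025,0,-0.01],[0,0,0]],[0,[0.025,0,-0.01],[0,0,0]],[0,[0.025,0,-0.01],[0,0,0]],[0,[0.025,0,-0.01],[0,0,0]],[0,[0.02,0,-0.01],[0,0,0]],[0,[0,0,0],[0,0,0]],[0,[0,0,0],[0,0,0]]]'

```text
time_s: 9.15
ee_pos: [0.5075, -0.1105, 0.2615]
ee_rot: [0.716, 0.698, -0.001, -0.0]
contact_force: [-0.5, -0.8, -3.1]
gripper_width: 0.0236
```

```bash
python3 - <<'E'
from h import *
s=sensors.sense();print(s['ee_pos'],s['ee_rot'],s['dq'])
im=cap('wrist','w6.png')
s=sensors.sense();print(s['ee_pos'])
E
```

```text
[ 0.5075 -0.1105  0.2615] [ 0.7162  0.6979 -0.0006 -0.0005] [ 0.0243  0.0095  0.0281  0.0134  0.0089 -0.0014  0.0005]
[ 0.5071 -0.1115  0.2612]
```

View pics/w6.png

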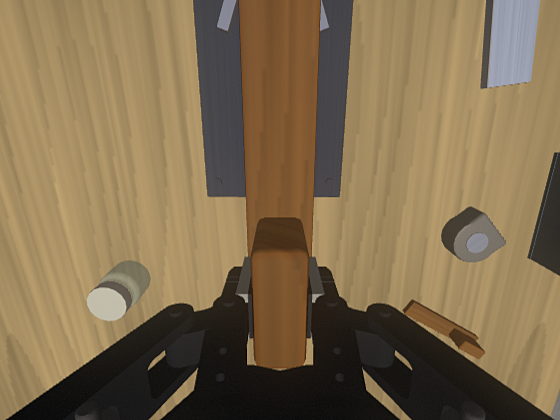

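```bash
python3 - <<'E'
from h import *
a=cv2.imread('pics/w6.png'); cv2.imwrite('pics/w6z.png',cv2.resize(a[0:210,185:365],None,fx=2.8,fy=2.8,interpolation=cv2.INTER_CUBIC))
E
```

```text
(no output)
```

View pics/w6z.png

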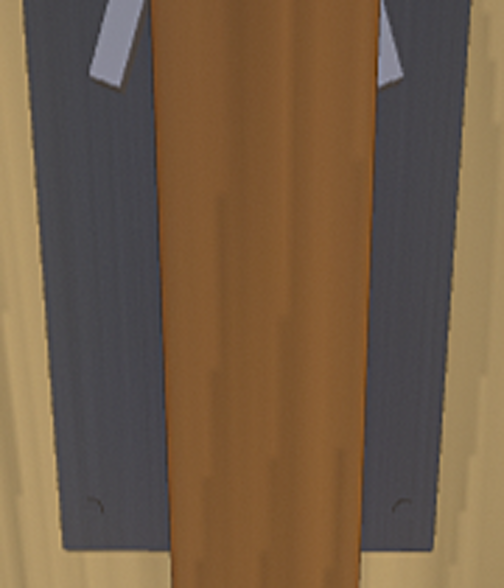

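```bash
cat > sh.py <<'E'
from h import *
def main():
    s=dict(sensors.sense()); s['ee_pos']=np.array([ 0.5075,-0.1105,0.2615]); s['ee_rot']=np.array([ 0.7162,0.6979,-0.0006,-0.0005])
    P=campose('wrist',s); q=lambda p,h=.02:plane(P,(185+p[0]/2.8,p[1]/2.8),h)
    li,lo,ri,ro=q((63,549)),q((24,2)),q((434,549)),q((471,2))
    print(li,lo,ri,ro,np.linalg.norm(ri-li),np.linalg.norm(ro-lo))
    az=lambda v:np.degrees(np.arctan2(v[1],v[0]))
    print(az(lo-li),az(ro-ri),az(ri-li)+90)
    m=(li+ri)/2
    print('lead ends',q((105,80),.032),q((391,80),.032), 'mid infeed',m)
    u=(lo-li)/np.linalg.norm(lo-li)+(ro-ri)/np.linalg.norm(ro-ri); u/=np.linalg.norm(u)
    print('u',u,az(u),'mouth',m+.26*u)
    s5=dict(s); s5['ee_pos']=np.array([ 0.5028,-0.2501,0.2005]); s5['ee_rot']=np.array([ 0.7224,0.6915,-0.0009,-0.0016])
    P5=campose('wrist',s5)
    print('w5 infeed corners',plane(P5,(184,73),.02),plane(P5,(360,70),.02))
    print('tri',tri([(P5,(184,73)),(P,(185+63/2.8,549/2.8))]),tri([(P5,(360,70)),(P,(185+434/2.8,549/2.8))]))
    S=campose('scene');D=campose('side')
    for nm,uv in (('knob',(0,0)),): pass
    return m,u
main()
E
python3 sh.py
```

```text
[ 0.4145 -0.1285  0.02  ] [0.4213 0.0849 0.02  ] [ 0.584  -0.1328  0.02  ] [0.5901 0.0804 0.02  ] 0.1695170063904087 0.16878214755071544
88.17073955313215 88.36786205574867 88.53758300251863
lead ends [0.4517 0.0554 0.032 ] [0.5588 0.0526 0.032 ] mid infeed [ 0.4993 -0.1307  0.02  ]
u [0.0302 0.9995 0.    ] 88.26930080444042 mouth [0.5071 0.1292 0.02  ]
w5 infeed corners [ 0.4171 -0.1301  0.02  ] [ 0.5831 -0.1348  0.02  ]
tri [ 0.4146 -0.1295  0.0155] [ 0.5847 -0.1342  0.0148]
```

```bash
python3 - <<'E'
from h import *
plan([.4963,-.23,.12],88.3,nmin=5)
E
```

```text
rotvec [-0.0023  0.0005  0.0021] n 5 from [ 0.5071 -0.1115  0.2612] xaz 88.41837562629115
[[-0.0237, -0.0014, 0.0283], [-0.0, 0.0, 0.0]]
[[-0.0237, -0.0014, 0.0283], [-0.0, 0.0, 0.0]]
[[-0.0237, -0.0014, 0.0283], [-0.0, 0.0, 0.0]]
[[-0.0238, -0.0014, 0.0283], [-0.0, 0.0, 0.0]]
[[-0.0238, -0.0014, 0.0282], [-0.0, 0.0, 0.0]]
```

Request:
drive_tool --commands '[[0,[-0.024,-0.001,0.02],[-0.002,0,0.002]],[0,[-0.024,-0.001,0.03],[0,0,0]],[0,[-0.024,-0.001,0.03],[0,0,0]],[0,[-0.024,-0.002,0.03],[0,0,0]],[0,[-0.023,-0.002,0.031],[0,0,0]],[0,[0,0,0],[0,0,0]],[0,[0,0,0],[0,0,0]],[0,[0,0,0],[0,0,0]]]'

```text
time_s: 10.0
ee_pos: [0.498, -0.2289, 0.1211]
ee_rot: [0.717, 0.697, 0.001, 0.0]
contact_force: [0.5, 0.9, -2.1]
gripper_width: 0.0228
```

```bash
python3 - <<'E'
from h import *
plan([.4963,-.23,.060],88.3,nmin=5)
cap('wrist','w7.png');cap('side','d7.png')
a=cv2.imread('pics/w7.png'); b=cv2.imread('pics/d7.png')[100:310,220:400]
cv2.imwrite('pics/c7.png',np.hstack([a[:300,100:460],cv2.resize(b,None,fx=300/210,fy=300/210,interpolation=cv2.INTER_CUBIC)]))
E
```

```text
rotvec [ 0.0018 -0.0006  0.0016] n 5 from [ 0.498  -0.2289  0.1211] xaz 88.39332756647744
[[-0.0002, -0.0004, 0.0122], [0.0, -0.0, 0.0]]
[[-0.0002, -0.0003, 0.0122], [0.0, -0.0, 0.0]]
[[-0.0002, -0.0003, 0.0122], [0.0, -0.0, 0.0]]
[[-0.0002, -0.0003, 0.0122], [0.0, -0.0, 0.0]]
[[-0.0002, -0.0003, 0.0122], [0.0, -0.0, 0.0]]
```

View pics/c7.png

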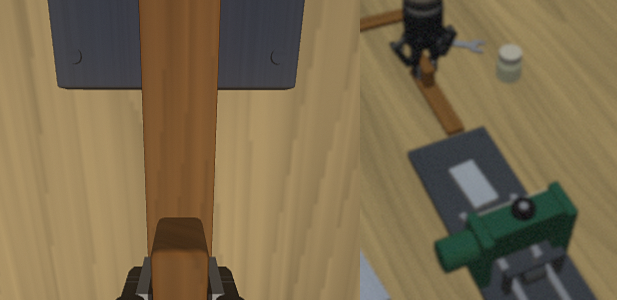

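```bash
python3 - <<'E'
from h import *
D=campose('side');S=campose('scene')
for y in(-.079,-.1,-.12): print(y,proj(D,[.5018,y,.098]))
cap('scene','s7.png')
a=cv2.imread('pics/s7.png')[120:270,180:400]; b=cv2.imread('pics/d7.png')[100:310,220:400]
cv2.imwrite('pics/c7b.png',np.vstack([cv2.resize(a,None,fx=2.5,fy=2.5,interpolation=cv2.INTER_CUBIC)]))
print(proj(S,[.5018,-.079,.098]))
E
```

```text
-0.079 [287.1799 190.7666]
-0.1 [283.6954 185.49  ]
-0.12 [280.4389 180.5586]
[291.4707 182.5224]
```

View pics/c7b.png

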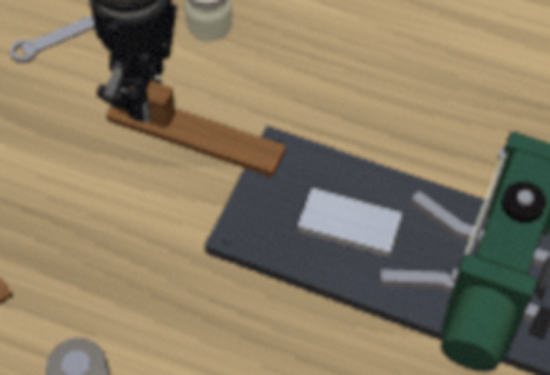

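Request:
drive_tool --commands '[[0,[0,-0.001,0.012],[0,0,0]],[0,[0,-0.001,0.013],[0,0,0]],[0,[0,0,0.013],[0,0,0]],[0,[0,0,0.012],[0,0,0]],[0,[0,0,0.01],[0,0,0]],[0,[0,0,0],[0,0,0]],[0,[0,0,0],[0,0,0]]]'

```text
time_s: 10.85
ee_pos: [0.4951, -0.2288, 0.0601]
ee_rot: [0.717, 0.697, 0.0, -0.0]
contact_force: [0.0, 0.2, -2.1]
gripper_width: 0.0227
```

```bash
python3 - <<'E'
from h import *
s=sensors.sense();print(s['contact_force'],s['torque'])
plan([.4963,-.23,.060],88.3,nmin=1)
E
```

```text
[ 0.0045  0.2044 -2.1468] [-0.0488 -0.0318 -0.0409]
rotvec [-0.0004 -0.0007  0.0016] n 1 from [ 0.4951 -0.2288  0.0601] xaz 88.39040201602344
[[-0.0011, 0.0012, 0.0001], [-0.0, -0.001, 0.002]]
```

Request:
drive_tool --commands '[[0,[0.005,0.001,0],[0,0,0.001]],[0,[0.005,0,0],[0,0,0]],[0,[0.005,0,0],[0,0,0]],[0,[0.005,0,0],[0,0,0]],[0,[0.005,0,0],[0,0,0]],[0,[0.005,0,0],[0,0,0]],[0,[0.005,0,0],[0,0,0]],[0,[0.005,0,0],[0,0,0]]]'

```text
time_s: 11.65
ee_pos: [0.4972, -0.1893, 0.0606]
ee_rot: [0.717, 0.697, -0.0, 0.0]
contact_force: [-1.1, -2.4, -0.9]
gripper_width: 0.0231
```

```bash
python3 - <<'E'
from h import *
s=sensors.sense();print(s['ee_pos'],s['contact_force'],s['torque'])
plan([.4993+.0302*(-.16+.1307),-.16,.060],88.3,nmin=1)
cap('scene','s8.png')
a=cv2.imread('pics/s8.png')[120:270,180:400]
cv2.imwrite('pics/c8.png',np.vstack([cv2.resize(a,None,fx=2.5,fy=2.5,interpolation=cv2.INTER_CUBIC)]))
E
```

```text
[ 0.4972 -0.1893  0.0606] [-1.0676 -2.4187 -0.8556] [-0.3183  0.1967  0.0769]
rotvec [0.0002 0.0006 0.0004] n 1 from [ 0.4972 -0.1893  0.0606] xaz 88.32108722452283
[[0.0293, 0.0004, 0.0006], [0.0, 0.001, 0.0]]
```

View pics/c8.png

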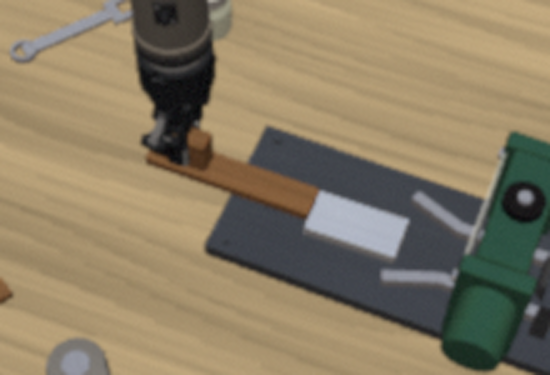

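Request:
drive_tool --commands '[[0,[0.006,0,0],[0,0,0]],[0,[0.006,0,0],[0,0,0]],[0,[0.006,0,0],[0,0,0]],[0,[0.006,0,0],[0,0,0]],[0,[0.006,0,0],[0,0,0]],[0,[0.006,0,0],[0,0,0]],[0,[0.006,0,0],[0,0,0]],[0,[0.006,0,0],[0,0,0]]]'

```text
time_s: 12.5
ee_pos: [0.4982, -0.1415, 0.0605]
ee_rot: [0.717, 0.697, -0.0, 0.0]
contact_force: [-2.4, -4.2, -0.5]
gripper_width: 0.0228
```

```bash
cat > look.py <<'E'
from h import *
import sys
s=sensors.sense();print(s['ee_pos'],s['contact_force'],s['torque'])
y=float(sys.argv[2])
plan([.4993+.0302*(y+.1307),y,.060],88.3,nmin=1)
cap('scene','s%s.png'%sys.argv[1])
a=cv2.imread('pics/s%s.png'%sys.argv[1])[140:290,240:460]
cv2.imwrite('pics/c%s.png'%sys.argv[1],cv2.resize(a,None,fx=2.5,fy=2.5,interpolation=cv2.INTER_CUBIC))
E
python3 look.py 9 -.1
```

```text
[ 0.4982 -0.1415  0.0605] [-2.4059 -4.2496 -0.5409] [-0.7879  0.296   0.2557]
rotvec [-0.0006  0.0007  0.0005] n 1 from [ 0.4982 -0.1415  0.0605] xaz 88.32681537210118
[[0.0415, 0.0008, 0.0005], [-0.001, 0.001, 0.0]]
```

View pics/c9.png

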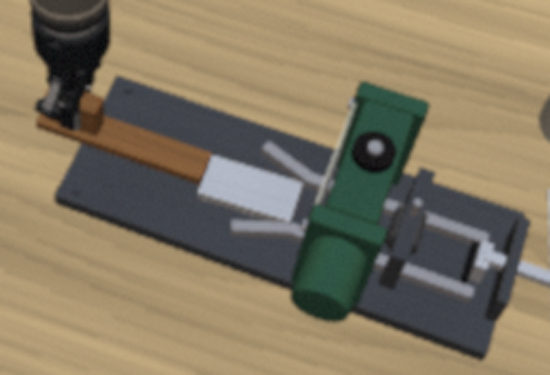

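Request:
drive_tool --commands '[[0,[0.004,0,0],[0,0,0]],[0,[0.004,0,0],[0,0,0]],[0,[0.004,0,0],[0,0,0]]]'

```text
time_s: 12.85
ee_pos: [0.4978, -0.1391, 0.0619]
ee_rot: [0.718, 0.696, -0.005, 0.005]
contact_force: [-5.6, -20.9, 2.0]
gripper_width: 0.0229
```

Request:
drive_tool --commands '[[0,[0.003,0,0],[0,0,0]],[0,[0.003,0,0],[0,0,0]],[0,[0.003,0,0],[0,0,0]]]'

```text
time_s: 13.15
ee_pos: [0.4992, -0.1183, 0.0602]
ee_rot: [0.717, 0.697, 0.0, -0.001]
contact_force: [-0.8, -2.8, -1.1]
gripper_width: 0.0229
```

```bash
python3 look.py 10 -.1
```

```text
[ 0.4992 -0.1183  0.0602] [-0.823  -2.8285 -1.0537] [-0.4902  0.1779  0.1284]
rotvec [-0.0006 -0.0019  0.0021] n 1 from [ 0.4992 -0.1183  0.0602] xaz 88.41918322480342
[[0.0184, 0.0005, 0.0002], [-0.001, -0.002, 0.002]]
```

View pics/c10.png

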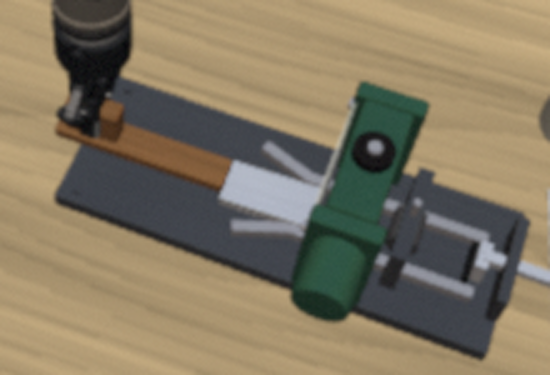

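Request:
drive_tool --commands '[[0,[0.003,0,0],[0,0,0]],[0,[0.003,0,0],[0,0,0]],[0,[0.003,0,0],[0,0,0]],[0,[0.003,0,0],[0,0,0]]]'

```text
time_s: 13.6
ee_pos: [0.4996, -0.1075, 0.0604]
ee_rot: [0.717, 0.697, 0.0, -0.0]
contact_force: [-0.8, -2.1, -1.8]
gripper_width: 0.0234
```

Request:
drive_tool --commands '[[0,[0.003,0,0],[0,0,0]],[0,[0.003,0,0],[0,0,0]],[0,[0.003,0,0],[0,0,0]],[0,[0.003,0,0],[0,0,0]]]'

```text
time_s: 14.0
ee_pos: [0.4998, -0.0957, 0.0604]
ee_rot: [0.717, 0.697, 0.0, -0.0]
contact_force: [-1.4, -3.6, -1.9]
gripper_width: 0.0227
```

Request:
drive_tool --commands '[[0,[0.003,0,0],[0,0,0]],[0,[0.003,0,0],[0,0,0]],[0,[0.003,0,0],[0,0,0]],[0,[0.003,0,0],[0,0,0]]]'

```text
time_s: 14.4
ee_pos: [0.5004, -0.0833, 0.0604]
ee_rot: [0.717, 0.697, 0.0, -0.0]
contact_force: [-1.0, -1.8, -1.8]
gripper_width: 0.0231
```

```bash
python3 look.py 11 -.05
```

```text
[ 0.5004 -0.0833  0.0604] [-0.9592 -1.7914 -1.774 ] [-0.6673  0.3416  0.2543]
rotvec [ 0.0001 -0.001   0.0007] n 1 from [ 0.5004 -0.0833  0.0604] xaz 88.34094039121827
[[0.0333, 0.0004, 0.0004], [0.0, -0.001, 0.001]]
```

View pics/c11.png

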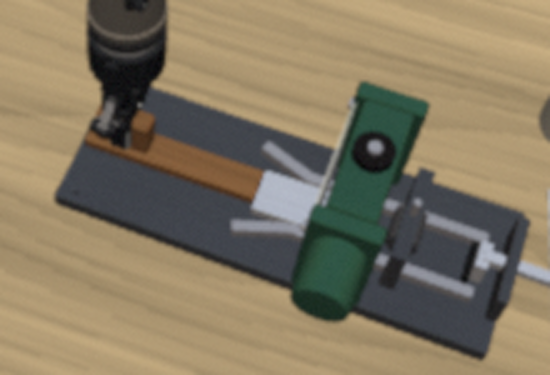

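```bash
python3 - <<'E'
from h import *
cap('wrist','w12.png'); cap('scene','s12.png'); cap('side','d12.png')
a=cv2.imread('pics/s12.png')[185:225,305:375]; b=cv2.imread('pics/d12.png')[190:270,260:350]
a=cv2.resize(a,None,fx=8,fy=8,interpolation=cv2.INTER_CUBIC); b=cv2.resize(b,None,fx=6,fy=6,interpolation=cv2.INTER_CUBIC)
cv2.imwrite('pics/c12.png',a);cv2.imwrite('pics/c12b.png',b)
E
```

```text
(no output)
```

View pics/w12.png

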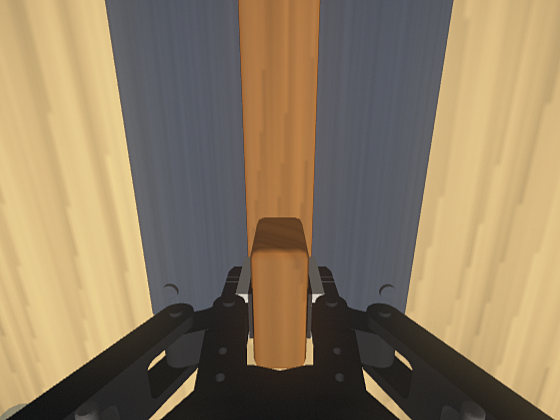

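View pics/c12.png

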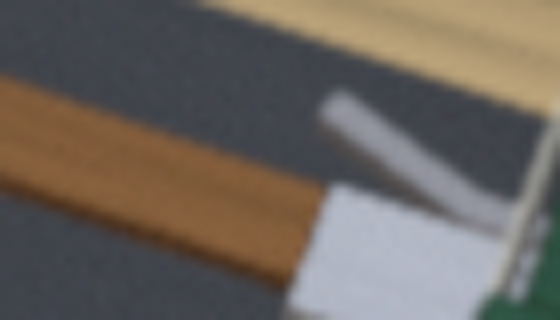

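View pics/c12b.png

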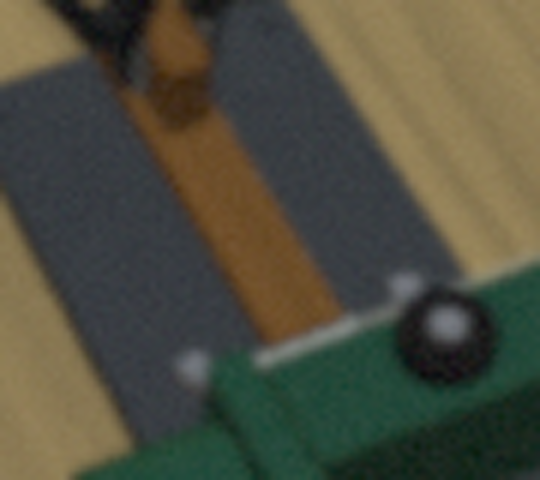

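Request:
drive_tool --commands '[[0,[-0.005,0,0],[0,0,0]],[0,[0,0.004,0],[0,0,0]],[0,[0.004,0,0],[0,0,0]],[0,[0.003,0,0],[0,0,0]],[0,[0.003,0,0],[0,0,0]],[0,[0.003,0,0],[0,0,0]],[0,[0.003,0,0],[0,0,0]]]'

```text
time_s: 15.3
ee_pos: [0.5045, -0.0733, 0.0606]
ee_rot: [0.717, 0.697, 0.0, -0.0]
contact_force: [-0.4, -2.6, -1.3]
gripper_width: 0.023
```

Request:
drive_tool --commands '[[0,[0.003,0,0],[0,0,0]],[0,[0.003,0,0],[0,0,0]],[0,[0.003,0,0],[0,0,0]]]'

```text
time_s: 15.6
ee_pos: [0.5048, -0.0637, 0.0605]
ee_rot: [0.717, 0.697, 0.0, -0.0]
contact_force: [-1.0, -2.2, -1.1]
gripper_width: 0.0234
```

```bash
python3 look.py 13 -.05; python3 - <<'E'
from h import *
a=cv2.imread('pics/s13.png')[185:235,305:385]
cv2.imwrite('pics/c13.png',cv2.resize(a,None,fx=8,fy=8,interpolation=cv2.INTER_CUBIC))
E
```

```text
[ 0.5048 -0.0637  0.0605] [-1.0454 -2.1515 -1.1344] [-0.4739  0.1571  0.1061]
rotvec [-0.0001 -0.0006  0.0008] n 1 from [ 0.5048 -0.0637  0.0605] xaz 88.3446704413823
[[0.0137, -0.0035, 0.0005], [-0.0, -0.001, 0.001]]
```

View pics/c13.png

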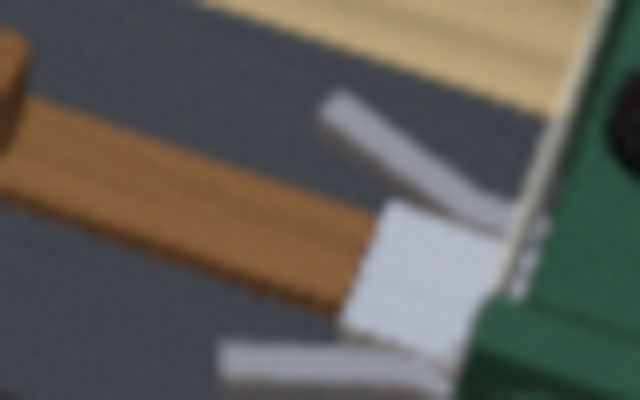

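Request:
drive_tool --commands '[[0,[0.003,0,0],[0,0,0]],[0,[0.003,0,0],[0,0,0]],[0,[0.003,0,0],[0,0,0]]]'

```text
time_s: 15.95
ee_pos: [0.5051, -0.0547, 0.0605]
ee_rot: [0.717, 0.697, 0.0, -0.0]
contact_force: [-1.0, -2.6, -0.8]
gripper_width: 0.0233
```

Request:
drive_tool --commands '[[0,[0.003,0,0],[0,0,0]],[0,[0.003,0,0],[0,0,0]],[0,[0.003,0,0],[0,0,0]]]'

```text
time_s: 16.25
ee_pos: [0.5054, -0.0456, 0.0605]
ee_rot: [0.717, 0.697, 0.0, -0.0]
contact_force: [-0.5, -3.1, -1.7]
gripper_width: 0.0229
```

Request:
drive_tool --commands '[[0,[0.003,0,0],[0,0,0]],[0,[0.003,0,0],[0,0,0]],[0,[0.003,0,0],[0,0,0]]]'

```text
time_s: 16.55
ee_pos: [0.5056, -0.0367, 0.0605]
ee_rot: [0.717, 0.697, 0.0, -0.0]
contact_force: [-1.0, -2.2, -1.3]
gripper_width: 0.0229
```

Request:
drive_tool --commands '[[0,[0.003,0,0],[0,0,0]],[0,[0.003,0,0],[0,0,0]]]'

```text
time_s: 16.75
ee_pos: [0.5057, -0.0356, 0.0611]
ee_rot: [0.718, 0.696, -0.002, 0.002]
contact_force: [-1.8, -13.3, 2.3]
gripper_width: 0.0232
```

Request:
drive_tool --commands '[[0,[0.002,0,0],[0,0,0]],[0,[0,0,0],[0,0,0]]]'

```text
time_s: 16.95
ee_pos: [0.5056, -0.0355, 0.0613]
ee_rot: [0.718, 0.696, -0.002, 0.003]
contact_force: [-2.4, -11.9, 2.3]
gripper_width: 0.0228
```

```bash
python3 look.py 14 -.03; python3 - <<'E'
from h import *
cap('side','d14.png')
a=cv2.imread('pics/d14.png')[220:330,260:380]
cv2.imwrite('pics/d14z.png',cv2.resize(a,None,fx=5,fy=5,interpolation=cv2.INTER_CUBIC))
E
```

```text
[ 0.5056 -0.0355  0.0613] [ -2.3553 -11.9288   2.2689] [-2.285   0.7392  0.4407]
rotvec [ 0.0005  0.0074 -0.0022] n 1 from [ 0.5056 -0.0355  0.0613] xaz 88.17240253598804
[[0.0054, -0.0035, 0.0013], [0.001, 0.007, -0.002]]
```

View pics/c14.png

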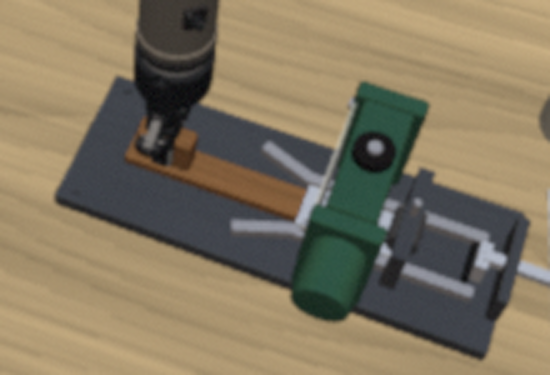

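Request:
drive_tool --commands '[[0,[0.002,0,0],[0,0,0]],[0,[0,0,0],[0,0,0]]]'

```text
time_s: 17.25
ee_pos: [0.5056, -0.0347, 0.0614]
ee_rot: [0.719, 0.695, -0.003, 0.003]
contact_force: [-3.3, -15.4, 3.3]
gripper_width: 0.0231
```

Request:
drive_tool --commands '[[0,[0.002,0,0],[0,0,0]],[0,[0,0,0],[0,0,0]]]'

```text
time_s: 17.45
ee_pos: [0.5057, -0.0322, 0.0614]
ee_rot: [0.719, 0.695, -0.003, 0.003]
contact_force: [-2.5, -13.0, 3.2]
gripper_width: 0.0233
```

View pics/d14z.png

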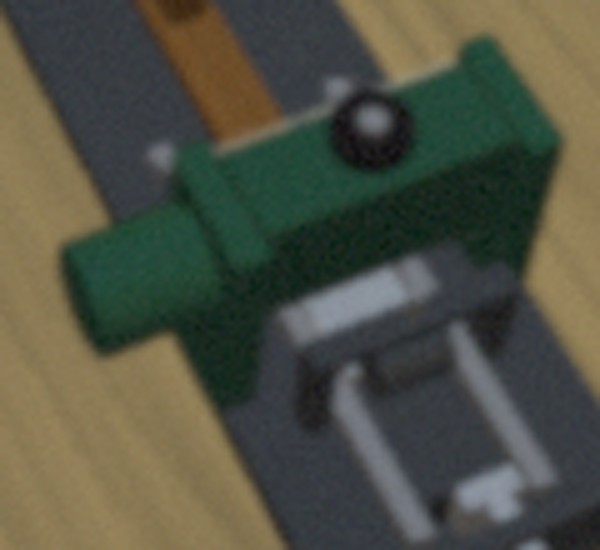

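Request:
drive_tool --commands '[[0,[0.002,0,0],[0,0,0]],[0,[0.001,0,0],[0,0,0]]]'

```text
time_s: 17.65
ee_pos: [0.5057, -0.0283, 0.0612]
ee_rot: [0.719, 0.695, -0.002, 0.002]
contact_force: [-3.2, -11.7, 2.0]
gripper_width: 0.023
```

Request:
drive_tool --commands '[[0,[0.002,0,0],[0,0,0]],[0,[0.001,0,0],[0,0,0]]]'

```text
time_s: 17.85
ee_pos: [0.5059, -0.0247, 0.0611]
ee_rot: [0.718, 0.696, -0.002, 0.002]
contact_force: [-2.6, -10.8, 3.7]
gripper_width: 0.0232
```

```bash
python3 - <<'E'
from h import *
S=campose('scene');D=campose('side')
m=np.array([.4993,-.1307]);u=np.array([.0302,.9995])
for h in (.02,.035,.045):
  for P,n,uv in((S,'s',(240+472/2.5,140+258/2.5)),(D,'d',(260+450/5,220+500/5))):
    print(h,n,((plane(P,uv,h)[:2]-m)@u)-.26)
b=cv2.imread('pics/s14.png')[205:275,385:455];cv2.imwrite('pics/g.png',np.hstack([cv2.resize(b,(390,390),interpolation=cv2.INTER_CUBIC),cv2.resize(cv2.imread('pics/d14.png')[285:335,325:375],(390,390),interpolation=cv2.INTER_CUBIC)]))
E
```

```text
0.02 s 0.16334537310210262
0.02 d 0.15488250877368437
0.035 s 0.16153942868441468
0.035 d 0.16040538777133106
0.045 s 0.16033546573928942
0.045 d 0.1640873071030956
```

View pics/g.png

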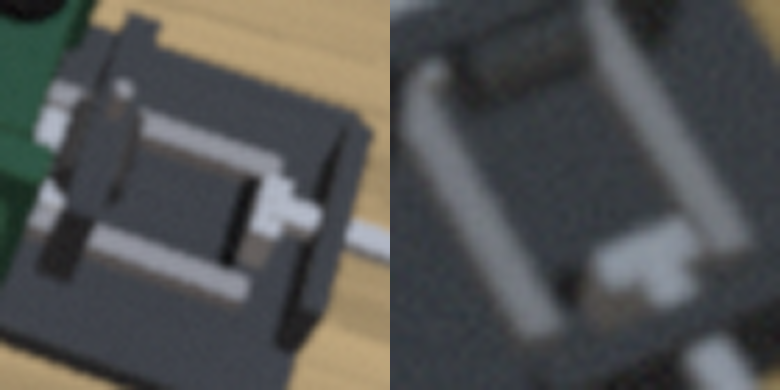

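Request:
drive_tool --commands '[[0,[0.002,0,0],[0,0,0]],[0,[0.002,0,0],[0,0,0]],[0,[0.002,0,0],[0,0,0]]]'

```text
time_s: 18.15
ee_pos: [0.5061, -0.0188, 0.0611]
ee_rot: [0.718, 0.696, -0.002, 0.002]
contact_force: [-2.4, -10.9, 2.6]
gripper_width: 0.0228
```

Request:
drive_tool --commands '[[0,[0.002,0,0],[0,0,0]],[0,[0.002,0,0],[0,0,0]],[0,[0.002,0,0],[0,0,0]]]'

```text
time_s: 18.45
ee_pos: [0.5062, -0.0127, 0.0611]
ee_rot: [0.718, 0.696, -0.002, 0.002]
contact_force: [-2.7, -11.1, 2.6]
gripper_width: 0.0228
```

Request:
drive_tool --commands '[[0,[0.002,0,0],[0,0,0]],[0,[0.002,0,0],[0,0,0]],[0,[0.002,0,0],[0,0,0]]]'

```text
time_s: 18.75
ee_pos: [0.5064, -0.0067, 0.0611]
ee_rot: [0.718, 0.696, -0.002, 0.002]
contact_force: [-3.5, -11.0, 2.2]
gripper_width: 0.0232
```

```bash
python3 look.py 15 .02
```

```text
[ 0.5064 -0.0067  0.0611] [ -3.5038 -10.9799   2.2145] [-2.0993  0.6331  0.3489]
rotvec [ 0.0001  0.0061 -0.0025] n 1 from [ 0.5064 -0.0067  0.0611] xaz 88.15673670641543
[[0.0266, -0.0034, 0.001], [0.0, 0.006, -0.002]]
```

View pics/c15.png

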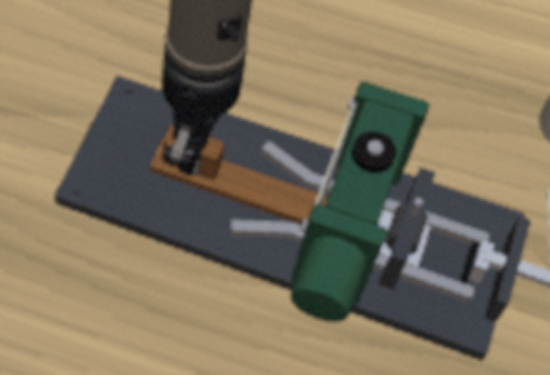

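Request:
drive_tool --commands '[[0,[0.002,0,0],[0,0,0]],[0,[0.002,0,0],[0,0,0]],[0,[0.002,0,0],[0,0,0]],[0,[0.002,0,0],[0,0,0]]]'

```text
time_s: 19.2
ee_pos: [0.5067, 0.0012, 0.0611]
ee_rot: [0.718, 0.696, -0.002, 0.002]
contact_force: [-3.2, -11.4, 1.9]
gripper_width: 0.0232
```

Request:
drive_tool --commands '[[0,[0.002,0,0],[0,0,0]],[0,[0.002,0,0],[0,0,0]],[0,[0.002,0,0],[0,0,0]]]'

```text
time_s: 19.5
ee_pos: [0.5068, 0.0073, 0.0611]
ee_rot: [0.718, 0.696, -0.002, 0.002]
contact_force: [-3.1, -11.4, 2.7]
gripper_width: 0.0228
```

Request:
drive_tool --commands '[[0,[0.002,0,0],[0,0,0]],[0,[0.002,0,0],[0,0,0]]]'

```text
time_s: 19.7
ee_pos: [0.507, 0.0113, 0.0611]
ee_rot: [0.718, 0.696, -0.002, 0.002]
contact_force: [-2.5, -12.2, 2.5]
gripper_width: 0.0232
```

Request:
drive_tool --commands '[[0,[0.002,0,0],[0,0,0]],[0,[0.002,0,0],[0,0,0]]]'

```text
time_s: 19.9
ee_pos: [0.5071, 0.0153, 0.0611]
ee_rot: [0.718, 0.696, -0.002, 0.002]
contact_force: [-2.9, -11.5, 1.6]
gripper_width: 0.0231
```

Request:
drive_tool --commands '[[0,[0.002,0,0],[0,0,0]],[0,[0.002,0,0],[0,0,0]]]'

```text
time_s: 20.1
ee_pos: [0.5072, 0.0193, 0.0611]
ee_rot: [0.718, 0.696, -0.002, 0.002]
contact_force: [-2.9, -10.8, 2.1]
gripper_width: 0.0232
```

Request:
drive_tool --commands '[[0,[0.002,0,0],[0,0,0]],[0,[0.001,0,0],[0,0,0]]]'

```text
time_s: 20.3
ee_pos: [0.5073, 0.0225, 0.061]
ee_rot: [0.718, 0.696, -0.002, 0.002]
contact_force: [-2.9, -10.7, 2.8]
gripper_width: 0.0232
```

Request:
drive_tool --commands '[[0,[0.001,0,0],[0,0,0]],[0,[0.001,0,0],[0,0,0]]]'

```text
time_s: 20.5
ee_pos: [0.5073, 0.0243, 0.0611]
ee_rot: [0.718, 0.696, -0.002, 0.002]
contact_force: [-2.8, -10.8, 2.5]
gripper_width: 0.0233
```

```bash
python3 look.py 16 .03;python3 - <<'E'
import cv2
b=cv2.imread('pics/s16.png')[205:275,385:455];cv2.imwrite('pics/g16.png',cv2.resize(b,(420,420),interpolation=cv2.INTER_CUBIC))
E
```

```text
[0.5073 0.0243 0.0611] [ -2.8209 -10.7622   2.4688] [-2.0543  0.5746  0.2979]
rotvec [-0.0002  0.006  -0.0025] n 1 from [0.5073 0.0243 0.0611] xaz 88.15648223745282
[[0.0056, -0.0033, 0.001], [-0.0, 0.006, -0.003]]
```

View pics/g16.png

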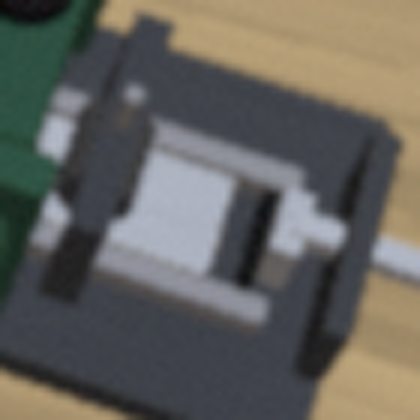

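Request:
drive_tool --commands '[[0,[0.002,0,0],[0,0,0]],[0,[0.002,0,0],[0,0,0]]]'

```text
time_s: 20.75
ee_pos: [0.5074, 0.0281, 0.061]
ee_rot: [0.718, 0.696, -0.002, 0.002]
contact_force: [-2.6, -10.8, 3.9]
gripper_width: 0.023
```

Request:
drive_tool --commands '[[0,[0.001,0,0],[0,0,0]],[0,[0.001,0,0],[0,0,0]]]'

```text
time_s: 20.95
ee_pos: [0.5075, 0.0303, 0.061]
ee_rot: [0.718, 0.696, -0.002, 0.002]
contact_force: [-2.3, -11.6, 2.5]
gripper_width: 0.0233
```

Request:
drive_tool --commands '[[0,[0.001,0,0],[0,0,0]],[0,[0.001,0,0],[0,0,0]]]'

```text
time_s: 21.15
ee_pos: [0.5076, 0.0322, 0.0611]
ee_rot: [0.718, 0.696, -0.002, 0.002]
contact_force: [-2.0, -11.8, 2.6]
gripper_width: 0.0232
```

Request:
drive_tool --commands '[[0,[0.001,0,0],[0,0,0]],[0,[0.001,0,0],[0,0,0]]]'

```text
time_s: 21.35
ee_pos: [0.5076, 0.0342, 0.061]
ee_rot: [0.718, 0.696, -0.002, 0.002]
contact_force: [-2.2, -10.7, 3.1]
gripper_width: 0.0231
```

Request:
drive_tool --commands '[[0,[0.001,0,0],[0,0,0]],[0,[0.001,0,0],[0,0,0]]]'

```text
time_s: 21.55
ee_pos: [0.5076, 0.0362, 0.061]
ee_rot: [0.718, 0.696, -0.002, 0.002]
contact_force: [-1.7, -11.1, 2.8]
gripper_width: 0.0233
```

Request:
drive_tool --commands '[[0,[0.001,0,0],[0,0,0]],[0,[0.001,0,0],[0,0,0]]]'

```text
time_s: 21.75
ee_pos: [0.5077, 0.037, 0.0611]
ee_rot: [0.719, 0.695, -0.003, 0.003]
contact_force: [-3.5, -14.7, 4.6]
gripper_width: 0.023
```

Request:
drive_tool --commands '[[0,[0.001,0,0],[0,0,0]],[0,[0.001,0,0],[0,0,0]]]'

```text
time_s: 21.95
ee_pos: [0.5077, 0.0373, 0.0613]
ee_rot: [0.719, 0.695, -0.004, 0.003]
contact_force: [-4.6, -17.0, 6.3]
gripper_width: 0.0227
```

Request:
drive_tool --commands '[[0,[0.001,0,0],[0,0,0]],[0,[0.001,0,0],[0,0,0]]]'

```text
time_s: 22.15
ee_pos: [0.5076, 0.0376, 0.0614]
ee_rot: [0.719, 0.695, -0.004, 0.004]
contact_force: [-3.6, -19.0, 7.5]
gripper_width: 0.0233
```

Request:
drive_tool --commands '[[0,[0.0005,0,0],[0,0,0]],[0,[0,0,0],[0,0,0]],[0,[0,0,0],[0,0,0]],[0,[0,0,0],[0,0,0]]]'

```text
time_s: 22.55
ee_pos: [0.5076, 0.0376, 0.0615]
ee_rot: [0.719, 0.695, -0.005, 0.004]
contact_force: [-4.4, -19.0, 6.2]
gripper_width: 0.023
```

```bash
python3 look.py 17 .03;python3 - <<'E'
import cv2
b=cv2.imread('pics/s17.png')[205:275,385:455];cv2.imwrite('pics/g17.png',cv2.resize(b,(420,420),interpolation=cv2.INTER_CUBIC))
E
```

```text
[0.5076 0.0376 0.0615] [ -4.435  -18.9593   6.2133] [-3.2977  0.9191  0.5671]
rotvec [-0.0008  0.0119 -0.0051] n 1 from [0.5076 0.0376 0.0615] xaz 88.01070233303905
[[-0.0077, -0.0032, 0.0016], [-0.001, 0.012, -0.005]]
```

View pics/g17.png

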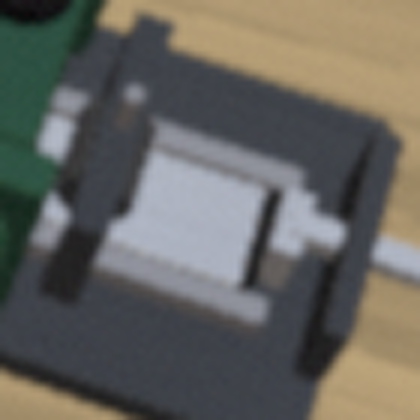

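Request:
drive_tool --commands '[[0,[0.001,0,0],[0,0,0]],[0,[0,0,0],[0,0,0]],[0,[0,0,0],[0,0,0]],[0,[0,0,0],[0,0,0]],[0,[0,0,0],[0,0,0]]]'

```text
time_s: 23.1
ee_pos: [0.5076, 0.0379, 0.0615]
ee_rot: [0.719, 0.695, -0.005, 0.004]
contact_force: [-3.9, -20.2, 7.9]
gripper_width: 0.023
```

Request:
drive_tool --commands '[[0,[-0.003,0,0],[0,0,0]],[0,[-0.005,0,0],[0,0,0]],[0,[-0.008,0,0],[0,0,0]],[0,[-0.01,0,0],[0,0,0]],[0,[-0.01,0,0],[0,0,0]],[0,[0,0,0],[0,0,0]]]'

```text
time_s: 23.7
ee_pos: [0.5072, 0.0117, 0.0606]
ee_rot: [0.718, 0.696, 0.0, 0.0]
contact_force: [0.1, -0.3, -2.6]
gripper_width: 0.023
```

```bash
python3 look.py 18 -.2;python3 - <<'E'
import cv2
b=cv2.imread('pics/s18.png')[205:275,385:455];cv2.imwrite('pics/g18.png',cv2.resize(b,(420,420),interpolation=cv2.INTER_CUBIC))
E
```

```text
[0.5072 0.0117 0.0606] [ 0.1473 -0.3097 -2.6165] [-0.0651  0.0165  0.018 ]
rotvec [ 0.0005  0.0001 -0.0019] n 5 from [0.5072 0.0117 0.0606] xaz 88.19308864411576
[[-0.0424, -0.0007, 0.0001], [0.0, 0.0, -0.0]]
[[-0.0424, -0.0007, 0.0001], [0.0, 0.0, -0.0]]
[[-0.0424, -0.0007, 0.0001], [0.0, 0.0, -0.0]]
[[-0.0424, -0.0007, 0.0001], [0.0, 0.0, -0.0]]
[[-0.0424, -0.0007, 0.0001], [0.0, 0.0, -0.0]]
```

View pics/g18.png

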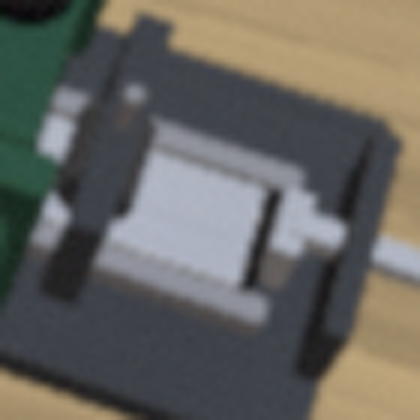

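View pics/c18.png

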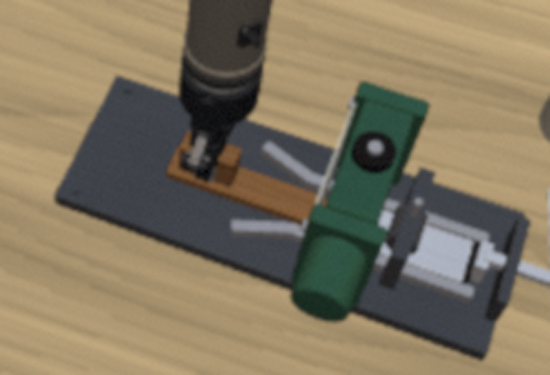

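Request:
drive_tool --commands '[[0,[-0.02,0,0],[0,0,0]],[0,[-0.03,0,0],[0,0,0]],[0,[-0.03,0,0],[0,0,0]],[0,[-0.03,0,0],[0,0,0]],[0,[-0.03,0,-0.005],[0,0,0]],[0,[-0.03,-0.001,-0.015],[0,0,0]],[0,[-0.04,-0.001,-0.02],[0,0,0]],[0,[-0.04,-0.001,-0.01],[0,0,0]]]'

```text
time_s: 24.55
ee_pos: [0.4985, -0.2367, 0.1119]
ee_rot: [0.716, 0.698, 0.001, 0.001]
contact_force: [1.8, -1.4, -2.0]
gripper_width: 0.0231
```

Request:
drive_tool --commands '[[0,[-0.04,-0.001,0],[0,0,0]],[0,[-0.04,-0.001,0],[0,0,0]],[0,[-0.025,0,0],[0,0,0]],[0,[0,0,0],[0,0,0]],[0,[0,0,0],[0,0,0]]]'

```text
time_s: 25.05
ee_pos: [0.492, -0.3409, 0.1098]
ee_rot: [0.718, 0.697, 0.001, -0.001]
contact_force: [1.3, -0.0, -2.5]
gripper_width: 0.0228
```

```bash
python3 - <<'E'
from h import *
plan([.495,-.345,.042],88.3,nmin=6)
cap('scene','s19.png')
a=cv2.imread('pics/s19.png')[90:290,150:460]
cv2.imwrite('pics/c19.png',cv2.resize(a,None,fx=2.3,fy=2.3,interpolation=cv2.INTER_CUBIC))
E
```

```text
rotvec [-0.    -0.002 -0.   ] n 6 from [ 0.492  -0.3409  0.1098] xaz 88.29998493814274
[[-0.0007, 0.0005, 0.0113], [-0.0, -0.0, -0.0]]
[[-0.0007, 0.0005, 0.0113], [-0.0, -0.0, -0.0]]
[[-0.0007, 0.0005, 0.0113], [-0.0, -0.0, -0.0]]
[[-0.0007, 0.0005, 0.0113], [-0.0, -0.0, -0.0]]
[[-0.0007, 0.0005, 0.0113], [-0.0, -0.0, -0.0]]
[[-0.0007, 0.0005, 0.0113], [-0.0, -0.0, -0.0]]
```

View pics/c19.png

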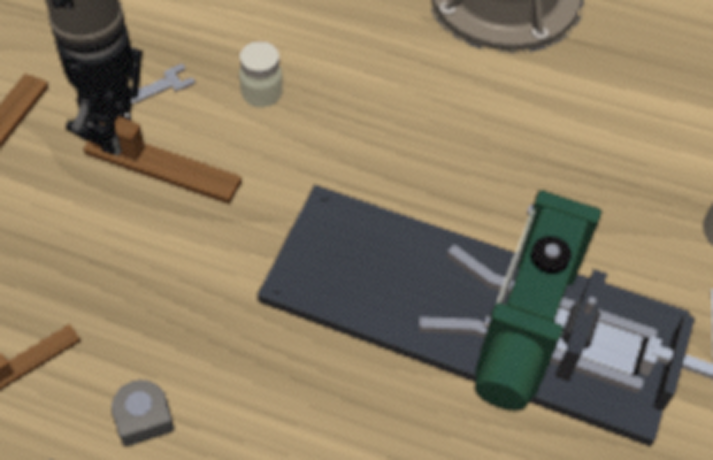

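Clear. Lower to just above the bench (z 0.042, then 0.037).

Request:
drive_tool --commands '[[0,[0,0.001,0.015],[0,-0.002,0]],[0,[0,0.001,0.015],[0,0,0]],[0,[0,0,0.015],[0,0,0]],[0,[0,0,0.013],[0,0,0]],[0,[0,0,0.01],[0,0,0]],[0,[0,0,0],[0,0,0]],[0,[0,0,0],[0,0,0]],[0,[0,0,0],[0,0,0]]]'

```text
time_s: 25.9
ee_pos: [0.4944, -0.342, 0.0431]
ee_rot: [0.717, 0.697, -0.0, 0.001]
contact_force: [0.0, 0.7, -2.5]
gripper_width: 0.0235
```

Request:
drive_tool --commands '[[0,[0,0,0.002],[0,0,0]],[0,[0,0,0.002],[0,0,0]],[0,[0,0,0],[0,0,0]],[0,[0,0,0],[0,0,0]]]'

```text
time_s: 26.3
ee_pos: [0.4939, -0.3413, 0.0383]
ee_rot: [0.717, 0.697, -0.0, 0.0]
contact_force: [0.2, -1.0, -3.7]
gripper_width: 0.0231
```

Request:
drive_tool --commands '[[0,[0,0,0.001],[0,0,0]],[0,[0,0,0.001],[0,0,0]],[0,[0,0,0],[0,0,0]],[0,[0,0,0],[0,0,0]]]'

```text
time_s: 26.7
ee_pos: [0.494, -0.3414, 0.0368]
ee_rot: [0.717, 0.697, -0.0, 0.001]
contact_force: [-1.1, 0.7, 3.4]
gripper_width: 0.023
```

Touching (fz went from −2.5 to +3.4). Release.

Request:
drive_tool --commands '[[0.4,[0,0,0],[0,0,0]],[0.6,[0,0,0],[0,0,0]],[1,[0,0,0],[0,0,0]],[1,[0,0,0],[0,0,0]],[1,[0,0,0],[0,0,0]],[1,[0,0,0],[0,0,0]]]'

```text
time_s: 27.3
ee_pos: [0.4939, -0.3414, 0.0363]
ee_rot: [0.717, 0.697, -0.0, 0.001]
contact_force: [0.3, -0.4, -0.4]
gripper_width: 0.0851
```

Request:
drive_tool --commands '[[1,[0,0,-0.01],[0,0,0]],[1,[0,0,-0.02],[0,0,0]],[1,[0,0,-0.03],[0,0,0]],[1,[0,0,-0.03],[0,0,0]],[1,[0,0,-0.03],[0,0,0]],[1,[0,0,-0.03],[0,0,0]],[1,[0,0,0],[0,0,0]]]'

```text
time_s: 28.0
ee_pos: [0.4963, -0.3437, 0.1924]
ee_rot: [0.717, 0.697, 0.001, 0.006]
contact_force: [0.4, 0.1, 0.1]
gripper_width: 0.0857
```

```bash
python3 - <<'E'
from h import *
cap('scene','s20.png');cap('side','d20.png');cap('wrist','w20.png')
a=cv2.imread('pics/s20.png')[90:290,130:460];b=cv2.imread('pics/d20.png')[90:360,180:410]
cv2.imwrite('pics/c20.png',np.hstack([cv2.resize(a,None,fx=1.45,fy=1.45,interpolation=cv2.INTER_CUBIC),cv2.resize(b,(247,290),interpolation=cv2.INTER_CUBIC)]))
x=cv2.imread('pics/s0.png') if 0 else cv2.imread('pics/scene0.png')
d=cv2.absdiff(x,cv2.imread('pics/s20.png')).max(2); cv2.imwrite('pics/diff.png',d*3)
E
```

```text
(no output)
```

View pics/c20.png

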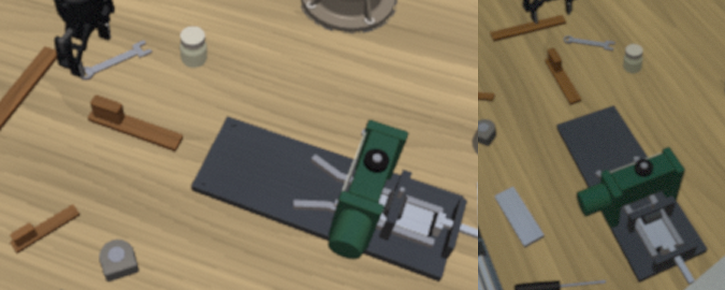

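View pics/diff.png

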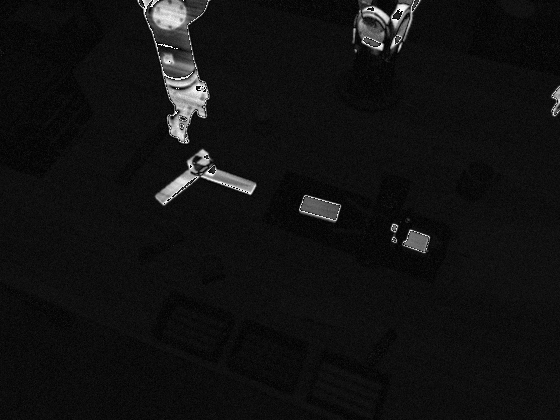

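View pics/w20.png

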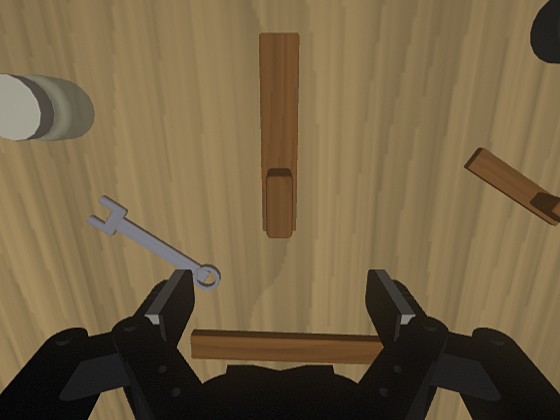

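```bash
python3 - <<'E'
from h import *
a=cv2.imread('pics/s17.png')[205:275,385:455];b=cv2.imread('pics/s20.png')[205:275,385:455]
print(cv2.absdiff(a,b).mean(), cv2.phaseCorrelate(a[18:46,25:45].mean(2).astype(np.float32),b[18:46,25:45].mean(2).astype(np.float32)))
print(env.job_done())
E
```

```text
1.5533333333333332 ((0.15840777430725694, 0.05300094508222308), 0.9790574487050374)
the job is handed in; nothing more can be done
None
```

The job is done and handed in at about 28 s of the 72 s; `job_done` returns no verdict, so I can't confirm the score.

- **Pick-up and feed:** I gripped the larger push stick by its handle, squared its nose behind the blank and fed the blank along the channel, under the guard and the hold-down shoe. Sliding drag was steady at about 11 N.
- **Pressing home:** The force started to rise at a tool position of y ≈ 0.037 m. It reached about 20 N in total, which I read as roughly 9 N on the stop (about 10 N wanted), and I held it for about 0.5 s. Before that it was about 8 N for 0.4 s. The stop force is the total minus the drag, not a direct reading.
- **Laying down:** I drew the stick straight out and laid it on the bench, with its nose about 60 mm short of the bed. I let go once I felt it touch, then raised the gripper clear.

**Last checks:**
- The blank shows no measurable movement from its pressed position (0.16 pixel) and sits against the stop. I could not measure the remaining contact force.
- The stick lies flat, clear of the shear and the blank.
- A before/after picture difference shows only the arm, stick and blank moved; no bystander did.

**What did not go smoothly:**
- The blank's corner caught on the +x lead-in rail on the way in. The stick reached at least 21 N (the limit is 35 N) before it slipped into the channel, so I shifted the stick 4 mm sideways and pushed more centrally.
- First contact with the shoe took about 15 N, above the 4 to 12 N stated.
- The scene and side cameras placed the stick handle and the infeed edge about 7 mm from where the wrist camera did. I used the wrist values.

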